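Make up the filling kit and the carving kit at the marble bench

ROBOT

A 6-joint arm with a two-finger parallel gripper is mounted at the origin on the work surface. World frame = base frame: x ahead of the robot, y to its left, z up, the work surface at z = 0. Lengths are in m, angles in rad, forces in N, time in s.
With the tool pointing down it reaches from about 0.35 to 0.725 m from the base axis. Payload 4.3 kg.
Tool frame: the origin (TCP) lies midway between the tips of the shut fingers; the grasp point (between the pads) lies 19 mm behind it; y points along the fingers, x is the direction in which the jaws open and shut, and the axes are right-handed (so a half turn about y gives the same grasp; the last joint's range is limited). The gripper opens to 85 mm and grips with 20 to 120 N. Pads are 22 mm wide; open, the fingers measure 114 mm over their backs; the gripper's body (76 mm by 85 mm) begins 54 mm behind the grasp point. The pads swing forward as they close: fully open they stand 13 mm farther back than shut.
Start: joints at [-0.11, 0.377, 0.081, 1.274, 0, 1.46], TCP at [0.575, 0, 0.231] pointing down, gripper open.
Joint ranges: [-2.72, 2.72], [-0.84, 1.66], [-1.02, 1.22], [-1.77, 2.12], [-1.37, 1.28], [-3.14, 3.14]. Speed limits (rad/s): [2.57, 2.57, 3.14, 3.14, 3.14, 3.14].

INTERFACE

Orientations are given as [roll, pitch, yaw] about the fixed x, y, z axes, in that order (R = Rz(yaw) Ry(pitch) Rx(roll)).
In Python, from bench import * gives the robot as it stands.
- The arm moves only by the tool move_arm, never from a script. Its argument "commands" is a list of rows, each a list of 4 numbers: the shift along the world's x, y, z in m, then the turn about the world's z in rad. In form: [[x, y, z, spin], ...]. A call has 1 to 10 rows; each row is the pose to reach, as a shift and turn from the pose measured when the call began; what a row does not reach only later rows make up. A row lasts 1/12 s, in which the tool goes at most 41.7 mm and 7.16 degrees, less where a joint would pass 70% of its speed; a pose out of reach is approached as far as the arm can. A call with a gripper value outside its range is refused whole. "jaw" is the opening, from 0 (shut) to 1 (fully open), set as the call begins (left out, the last holds). The fingers move at their own pace and stop on an object; "grip_force" is the grip in N (left out, the last holds). Time passes only in rows, so rows that repeat a pose let the fingers close. It gives the time, the measured TCP pose, the force and the opening at its end, in the units of the state.
- get_state(): the state, without advancing time (a new reading comes with each control period).
- snapshot(name): name is "scene" or "side" or "wrist"; returns a dict with "frame" (420x560x3 uint8, red, green, blue), "z_map" (420x560 float32, m along the optical axis (not along the pixel's ray), 0 where there is no reading), "fx", "fy", "cx", "cy" (pixels), "view" (4x4, takes a point from world to camera coordinates). Camera axes: x right, y down, z forward; pixel columns grow to the right and rows downward; lengths in m; the calibration is good to about 2 mm. A picture is of the moment at which its call begins.
- finish_job(): hands the job in, once; it reports no verdict.
Trained networks look in the newest picture that a camera, given by its name, has taken for a name from the list of things; names that differ only in an ending like _2 or _b are one class to them, and where a whole thing is asked for, a point or a joint stands for the part that bears it (a point fixed in the world has none). Each returns a list of dicts, best first, with "conf" (0 to 1); they miss things now and then, are a little off and sometimes report something else, mostly with a low value. They report only what shows in the picture. A call takes as long as a camera call. They do not tell look-alikes from the thing itself.
- masks_of(camera, target): "mask" (420x560 bool, what is visible of it) and "point" ([column, row] in pixels, amid what is visible of it).
The state is a dict: "time_s": time; "q": joint angles; "qvel": joint speeds; "joint_efforts": joint torques, N m; "tcp_pos": TCP position; "ee_rot": TCP orientation; "wrist_force": force on the tool from outside, world axes, zero at the start; "torque": the same for the moment, N m; "finger_gap": finger opening in m.
Only numpy, scipy, OpenCV 4.12 (cv2) and the standard library are available. Lean on these libraries where they do the work, as an engineer would, in place of code of your own. Each camera call takes 0.05 s, during which the arm holds its last target.

TASK

Make up two job kits from the stock on the marble bench. The filling kit goes in the tray with three compartments: the filling knife lying in the long narrow one, and the small tin and the mixing cup standing upright in the two short ones, one in each, in either order. The carving kit goes in the tray with two compartments: the hammer lying in the wide one and the chisel in the narrow one, either end first; set everything down flat on the tray floors without dropping it, and leave the brush, the large tin and the marble offcut where they are.

Things in the scene. Friction and masses are not known exactly. Their poses are not given: they have to be found in the camera images.
- tray_three: Fixed wooden tray 220 (x) x 190 (y) x 26 mm, same outside as the other; left or right of the tools, may be turned. Origin: centre of the underside, z up. Floor 6, walls and partitions 6 thick, 26 high. A partition along x splits it: narrow compartment 208 x 72, centre y = -53; the wide side is halved by a cross partition into two short ones 101 (x) x 100, centres (53.5, 39) and (-53.5, 39).
- tray_two: Fixed wooden tray 220 (x) x 190 (y) x 26 mm, same outside as the other; left or right of the tools, may be turned. Origin: centre of the underside, z up. Floor 6, walls and partitions 6 thick, 26 high. A partition along x splits it: narrow compartment 208 x 72, centre y = -53; wide compartment 208 x 100, centre y = +39, undivided.
- hammer: Club hammer lying flat, 180 mm long, 0.58 kg. Origin on the handle's centreline at mid-length, 16 mm above what it lies on; x along the handle to the head, z up. Steel head 32 (x) x 62 (y) x 32 mm, centre x = +72; round wooden handle x = -90 to 90, 22 mm thick from x = 20 to the head, 32 at the butt. Balances at x = 61; hold the neck at x = 40.
- chisel: Stone chisel, a plain steel bar lying flat, 160 mm long, 0.25 kg. Origin on its centreline at mid-length, 8 mm above what it lies on; x runs along it to the edge, z up. Octagonal shank 16 mm over the flats from x = -80 to +48; flat blade 26 mm wide and 5 mm thick at the +x end. It balances at about x = -8 mm.
- knife: Filling knife lying flat, 185 mm long, 0.08 kg. Origin on its centreline at mid-length, 8 mm above what it lies on; x along it to the blade tip, z up. Wooden handle 22 wide x 16 mm thick, x = -92.5 to -0.5; brass ferrule to x = 15; thin steel blade, 26 mm wide at the end, x = 92.5. Balances at about x = -16; hold the handle at x = -25.
- tin: Small closed tin of filler, bare steel with a paper band, standing; 58 mm diameter (60 at the rims), 64.5 mm high, 0.3 kg; origin at the centre of its underside, z up.
- cup: Empty grey plastic mixing cup, standing, open at the top; 70 mm high, 60 mm diameter at the rim, tapering towards the foot, 30 g; origin at the centre of its underside, z up.
- big_tin: Bystander: large blue tin, 86 mm diameter, 93 mm high, standing beyond the trays at the left; origin at the centre of its underside.
- brush: Bystander: paint brush, about 197 mm long, 26 mm wide and 13 mm high, lying crosswise beyond the stock; origin on the underside near mid-length, x along it to the bristles.
- offcut: Bystander: L-shaped offcut of marble, about 105 x 50 x 30 mm, beyond the trays at the right; origin on its underside.
Things that resemble listed ones, but are neither listed nor needed, are in the scene too. Leave any green or yellow look-alike of the cup alone. What is shaped like the chisel but pink is not meant.

How it is judged:
At the end, for the whole second after the job is handed in: Knife in the narrow compartment, tin and cup upright (within 7 degrees), one in each short one; hammer in the wide and chisel in the narrow one of the other tray. Each wholly inside, on the floor (within 6 mm), tools along the tray within 20 degrees, all released and at rest (((x of tin in the frame of tray_three between 0.03 and 0.077 m and y of tin in the frame of tray_three between 0.016 and 0.062 m and z of tin in the frame of tray_three between 0.001 and 0.012 m and angle between each of tin, cup's own z axis and vertical below 0.12 rad and x of cup in the frame of tray_three between -0.077 and -0.03 m and y of cup in the frame of tray_three between 0.016 and 0.062 m and z of cup in the frame of tray_three between 0.001 and 0.012 m) or (x of tin in the frame of tray_three between -0.077 and -0.03 m and y of tin in the frame of tray_three between 0.016 and 0.062 m and z of tin in the frame of tray_three between 0.001 and 0.012 m and angle between each of tin, cup's own z axis and vertical below 0.12 rad and x of cup in the frame of tray_three between 0.03 and 0.077 m and y of cup in the frame of tray_three between 0.016 and 0.062 m and z of cup in the frame of tray_three between 0.001 and 0.012 m)) and x of knife in the frame of tray_three between -0.016 and 0.016 m and y of knife in the frame of tray_three between -0.082 and -0.024 m and z of knife in the frame of tray_three between 0.008 and 0.019 m and angle between the x axis of knife and the x axis of tray_three, either way round below 0.35 rad and x of chisel in the frame of tray_two between -0.028 and 0.028 m and y of chisel in the frame of tray_two between -0.082 and -0.024 m and z of chisel in the frame of tray_two between 0.008 and 0.019 m and angle between the x axis of each of chisel, hammer and the x axis of tray_two, either way round below 0.35 rad and x of hammer in the frame of tray_two between -0.017 and 0.017 m and y of hammer in the frame of tray_two between 0.009 and 0.069 m and z of hammer in the frame of tray_two between 0.016 and 0.027 m and linear speed of each of hammer, chisel, knife, tin, cup below 0.02 m/s and angular speed of each of hammer, chisel, knife, tin, cup below 0.3 rad/s); the robot touches nothing.
It fails at once if the brush, the large tin or the marble offcut is shifted by more than 20 mm (distance of any of big_tin, brush, offcut from where it was at the start of the episode above 0.02 m).
It fails at once if a tool, the tin or the cup is dropped or thrown: faster than 0.9 m/s (a fall of 40 mm) while not in the fingers ((linear speed of hammer above 0.9 m/s and contact force between the fingers and hammer below 0.05 N) or (linear speed of chisel above 0.9 m/s and contact force between the fingers and chisel below 0.05 N) or (linear speed of knife above 0.9 m/s and contact force between the fingers and knife below 0.05 N) or (linear speed of tin above 0.9 m/s and contact force between the fingers and tin below 0.05 N) or (linear speed of cup above 0.9 m/s and contact force between the fingers and cup below 0.05 N)).
It also fails if it takes over 115 s, if anything falls off the work surface, if the arm or the gripper's body presses on something with over 40 N, if the wrist force passes 120 N, or if a joint passes its speed limit or range.

## Working session

There is one attempt and no reset: what is moved stays moved. The work goes in short steps, Python scripts to look and compute and a tool call to move; the robot and the scene stay as the last step left them, time stands still between calls to the robot, and variables do not carry over. Pictures are saved under pics/ and viewed, and the job is handed in when it is done.

Besides the shell and the picture viewer there is one more tool, called after ">>>" by a JSON object that holds its "fn" and its "kwargs". move_arm: Moves the arm, as the interface text tells. Its arguments: {"type":"object","properties":{"commands":{"type":"array"},"jaw":{"type":"number"},"grip_force":{"type":"number"}},"required":["commands"]}

```bash
ls -la; mkdir -p pics; cat > h.py <<'E'
from bench import *
import numpy as np, cv2
def save(s,name): cv2.imwrite('pics/'+name,cv2.cvtColor(s['frame'],cv2.COLOR_RGB2BGR))
def cloud(s):
    z=s['z_map'];v,u=np.mgrid[0:420,0:560]
    P=np.stack([(u-s['cx'])/s['fx']*z,(v-s['cy'])/s['fy']*z,z,np.ones_like(z)],-1)
    W=P@np.linalg.inv(s['view']).T
    W=W[...,:3].copy(); W[z<=0]=np.nan
    return W
E
python3 - <<'E'
from h import *
print(get_state())
for n in ['scene','side','wrist']:
    s=snapshot(n);save(s,n+'0.png');print(n,s['fx'],np.linalg.inv(s['view']).round(3).tolist())
    np.savez('s_'+n+'0.npz',**s)
E
```

```text
total 12
drwxr-xr-x  3 agent agent 4096 Dec  6 13:22 .
drwxr-xr-x 23 root  root  4096 Dec  6 13:22 ..
drwxr-xr-x  2 agent agent 4096 Dec  6 13:22 pics
{'time_s': 0.0, 'q': array([-1.10310188e-01,  3.78080118e-01,  7.96309639e-02,  1.27440217e+00,
        2.14825588e-07,  1.46049141e+00]), 'qvel': array([ 0.00038088, -0.00048404, -0.00062954,  0.00049992,  0.00136266,
        0.00079375]), 'joint_efforts': array([ 5.03441061e-04, -4.63600910e+01,  2.69876987e+01,  2.07655923e-02,
       -6.74222474e-05, -6.15417605e-06]), 'tcp_pos': array([5.74344390e-01, 7.28833111e-05, 2.30353105e-01]), 'ee_rot': array([-1.57056990e+00,  2.04248065e-03, -5.04029555e-06]), 'wrist_force': array([-0.51037907,  0.33696312, -0.31752902]), 'torque': array([ 0.03132938, -0.00637989,  0.02226822]), 'finger_gap': 0.08544632097038674}
scene 499.45667378078184 [[0.748, 0.54, -0.386, 1.06], [0.663, -0.621, 0.417, -0.546], [-0.014, -0.568, -0.823, 1.138], [0.0, 0.0, 0.0, 1.0]]
side 409.1467111450103 [[-0.929, -0.248, 0.276, 0.287], [-0.371, 0.62, -0.691, 0.637], [0.0, -0.744, -0.668, 0.639], [0.0, 0.0, 0.0, 1.0]]
wrist 377.82774061404626 [[1.0, 0.001, -0.001, 0.575], [0.001, -0.966, -0.259, 0.066], [-0.002, 0.259, -0.966, 0.374], [0.0, 0.0, 0.0, 1.0]]
```

View pics/scene0.png

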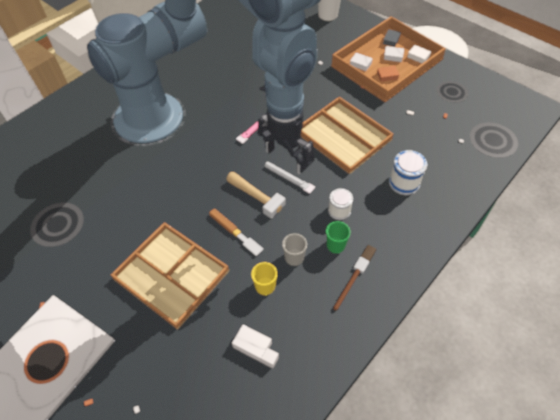

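View pics/side0.png

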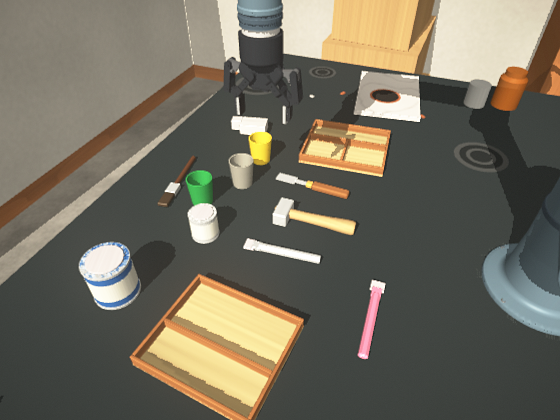

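View pics/wrist0.png

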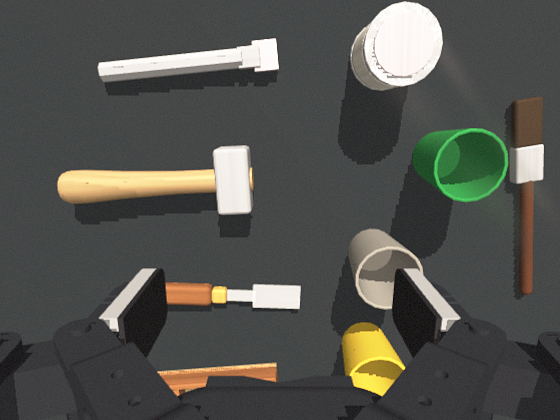

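```bash
python3 - <<'E'
from h import *
for n in ['scene','side','wrist']:
    s=np.load('s_'+n+'0.npz');W=cloud(s)
    for t in ['tray_three','tray_two','hammer','chisel','knife','tin','cup','big_tin','brush','offcut']:
        for d in masks_of(n,t)[:3]:
            if d['conf']<.2: continue
            m=d['mask'];p=W[m];p=p[~np.isnan(p[:,0])]
            print(n,t,round(d['conf'],2),np.round(d['point']).astype(int),m.sum(),np.median(p,0).round(3),'zmax',np.percentile(p[:,2],98).round(3))
E
```

```text
scene tray_three 0.58 [167 273] 6560 [ 0.472 -0.32   0.009] zmax 0.03
scene tray_two 0.84 [347 136] 3874 [0.518 0.34  0.01 ] zmax 0.03
scene tray_two 0.7 [406 169] 1211 [0.756 0.288 0.089] zmax 0.098
scene hammer 0.65 [263 195] 756 [ 0.49  -0.006  0.029] zmax 0.037
scene chisel 0.71 [290 180] 356 [0.499 0.105 0.015] zmax 0.022
scene chisel 0.66 [245 134] 151 [0.293 0.145 0.015] zmax 0.021
scene chisel 0.51 [257 345] 1049 [ 0.759 -0.315  0.031] zmax 0.036
scene knife 0.96 [233 230] 482 [ 0.501 -0.124  0.014] zmax 0.022
scene knife 0.51 [405 167] 1228 [0.756 0.289 0.089] zmax 0.098
scene tin 0.76 [339 202] 609 [0.676 0.102 0.062] zmax 0.069
scene cup 0.85 [292 248] 585 [ 0.666 -0.07   0.046] zmax 0.074
scene cup 0.85 [264 278] 572 [ 0.662 -0.179  0.041] zmax 0.074
scene cup 0.8 [337 237] 560 [0.726 0.031 0.046] zmax 0.074
scene big_tin 0.73 [409 170] 1302 [0.755 0.29  0.088] zmax 0.098
scene brush 0.72 [356 261] 472 [0.819 0.007 0.014] zmax 0.018
scene offcut 0.74 [258 340] 1057 [ 0.759 -0.315  0.031] zmax 0.036
scene offcut 0.62 [261 198] 803 [ 0.492 -0.006  0.029] zmax 0.037
side tra
[... 940 characters left out ...]
8
wrist hammer 0.64 [178 183] 6684 [0.478 0.001 0.029] zmax 0.034
wrist chisel 0.81 [192  62] 3970 [0.501 0.106 0.014] zmax 0.018
wrist knife 0.72 [177 187] 6645 [0.479 0.001 0.029] zmax 0.034
wrist knife 0.65 [233 296] 2533 [ 0.525 -0.122  0.01 ] zmax 0.018
wrist tin 0.86 [399  44] 6206 [0.664 0.112 0.064] zmax 0.066
wrist cup 0.97 [462 163] 5399 [0.741 0.022 0.046] zmax 0.071
wrist cup 0.72 [371 359] 3168 [ 0.667 -0.168  0.04 ] zmax 0.071
wrist cup 0.7 [377 262] 3503 [ 0.669 -0.079  0.039] zmax 0.071
wrist brush 0.57 [525 167] 4308 [0.814 0.016 0.012] zmax 0.015
wrist brush 0.45 [194  63] 4065 [0.5   0.106 0.014] zmax 0.018
wrist offcut 0.29 [233 296] 2537 [ 0.527 -0.122  0.01 ] zmax 0.018
```

The scene, side and wrist views agree with each other: tray_two is on the left at about (0.51, 0.35), and tray_three is on the right at about (0.47, -0.32). The stock lies between them with tool heads towards +x. The grey cup is in the middle of the three cups (wrist 377,262). The pink chisel at x≈0.29 is the decoy. Next I fit the poses.

```bash
cat > fit.py <<'E'
from h import *
from scipy.optimize import least_squares
from scipy.spatial import cKDTree
def segs(kind):
    # centre lines of wall tops (6 thick)
    X,Y=.107,.092
    L=[(-X,-Y,X,-Y),(-X,Y,X,Y),(-X,-Y,-X,Y),(X,-Y,X,Y),(-X,-.014,X,-.014)]
    if kind==3: L.append((0,-.014,0,Y))
    return L
def dist(p,kind):
    D=[]
    for x1,y1,x2,y2 in segs(kind):
        a=np.array([x1,y1]);d=np.array([x2-x1,y2-y1]);t=np.clip(((p-a)@d)/(d@d),0,1)
        D.append(np.hypot(*(p-a-t[:,None]*d).T))
    return np.min(D,0)
def fit(pts,kind,c):
    best=None
    sp=np.concatenate([np.stack([np.linspace(a[0],a[2],60),np.linspace(a[1],a[3],60)],1) for a in segs(kind)])
    for y0 in np.arange(-np.pi,np.pi,np.pi/12):
        def f(q):
            cc,s=np.cos(q[2]),np.sin(q[2]);R=np.array([[cc,s],[-s,cc]])
            p=(pts-q[:2])@R.T
            t=cKDTree(p)
            d2=t.query(sp)[0]
            return np.concatenate([np.maximum(dist(p,kind)-.003,0)/np.sqrt(len(p)),np.minimum(d2,.03)/np.sqrt(len(sp))])/0.005
        r=least_squares(f,[*c,y0],loss='soft_l1',diff_step=1e-4,x_scale=[.01,.01,.1],max_nfev=40)
        if best is None or r.cost<best.cost: best=r
        print(kind,round(y0,2),r.x.round(4),round(r.cost,4)) if 0 else None
    return best
if __name__=='__main__':
  for n,off in [('side',0.001),('scene',.004)]:
    s=np.load('s_'+n+'0.npz');W=cloud(s).reshape(-1,3);W=W[~np.isnan(W[:,0])]
    for kind,c in [(3,(.467,-.315)),(2,(.51,.35))]:
        m=(np.hypot(W[:,0]-c[0],W[:,1]-c[1])<.165)&(W[:,2]>.0225+off)&(W[:,2]<.029+off)
        r=fit(W[m][:,:2],kind,c);print(n,kind,m.sum(),r.x.round(4),np.degrees(r.x[2]).round(1),r.cost)
  s=np.load('s_wrist0.npz');W=cloud(s)
  for nm,pt in [('chisel',(192,62)),('hammer',(178,183)),('knife',(233,296)),('tin',(399,44)),('cup',(377,262))]:
    for n2,p2 in [('wrist',pt),('side',dict(chisel=(279,247),hammer=(308,220),knife=(319,188),tin=(202,220),cup=(241,170))[nm])]:
      s=np.load('s_'+n2+'0.npz');W=cloud(s)
      # connected component above the table
      m=((W[...,2]>.006)&(W[...,2]<.09)).astype(np.uint8)
      k,lab=cv2.connectedComponents(m)
      l=lab[p2[1],p2[0]];P=W[lab==l]
      if l==0: print(n2,nm,'bg');continue
      if nm in('tin','cup'):
        zt=np.percentile(P[:,2],95);Q=P[P[:,2]>zt-.006]
        c0,rad=cv2.minEnclosingCircle(Q[:,:2].astype(np.float32)); print(n2,nm,l,len(P),np.round(c0,4),round(rad,4),'z',zt.round(4))
      else:
        c0,sz,a=cv2.minAreaRect((P[:,:2]*1000).astype(np.float32));vx=cv2.fitLine(P[:,:2].astype(np.float32),cv2.DIST_HUBER,0,.001,.001).ravel()
        print(n2,nm,len(P),np.round(c0,1),np.round(sz,1),round(a,1),'line',np.degrees(np.arctan2(vx[1],vx[0])).round(1),'z',np.percentile(P[:,2],95).round(4), P[:,:2].min(0).round(3),P[:,:2].max(0).round(3))
E
python3 fit.py
```

```text
side 3 567 [ 0.4667 -0.3138  0.0873] 5.0 0.06983289183543895
side 2 2116 [0.5117 0.3389 3.0454] 174.5 0.013738550968192431
scene 3 778 [ 0.4699 -0.3168  0.0735] 4.2 0.04470302437354334
scene 2 457 [ 0.5157  0.3369 -3.223 ] -184.7 0.2207845200761971
wrist chisel 3866 [492.9 106.9] [160.2  26.1] 5.5 line 5.8 z 0.0173 [0.413 0.091] [0.573 0.127]
side chisel 610 [490.9 109.6] [159.8  28. ] 4.2 line 5.6 z 0.0166 [0.411 0.094] [0.571 0.129]
wrist hammer 6701 [458.6  -1.6] [181.3  62. ] 2.8 line 2.7 z 0.0332 [ 0.367 -0.029] [0.55  0.033]
side hammer 1183 [457.7  10. ] [ 63.4 181.1] 85.7 line 1.8 z 0.0321 [ 0.367 -0.028] [0.548 0.036]
wrist knife 2594 [ 525.3 -123.7] [ 27.3 142.2] 88.0 line -3.4 z 0.0171 [ 0.455 -0.139] [ 0.597 -0.11 ]
side knife 506 [ 501.3 -120.9] [ 28.5 184.1] 87.3 line -3.8 z 0.0163 [ 0.409 -0.138] [ 0.594 -0.106]
wrist tin 1 5991 [0.6689 0.1143] 0.0303 z 0.066
side tin 53 1706 [0.7013 0.0724] 0.0835 z 0.0675
wrist cup bg
side cup 8 1789 [ 0.6701 -0.1272] 0.0846 z 0.0688
```

```bash
python3 - <<'E'
from h import *
def pr(s,p):
    q=s['view']@np.append(p,1);return int(s['fx']*q[0]/q[2]+s['cx']),int(s['fy']*q[1]/q[2]+s['cy'])
from fit import segs
ims=[]
for n,kind,q,box in [('scene',3,(.4683,-.3153,.08),(95,210,150,130)),('side',3,(.4683,-.3153,.08),(290,100,120,90)),('scene',2,(.513,.338,3.05),(280,80,130,110)),('side',2,(.513,.338,3.05),(120,260,200,160))]:
    s=np.load(f's_{n}0.npz');im=s['frame'][...,::-1].copy()
    im=cv2.resize(im,None,fx=3,fy=3)
    c,sn=np.cos(q[2]),np.sin(q[2])
    for a in segs(kind):
        e=[]
        for k in (0,2):
            w=(q[0]+c*a[k]-sn*a[k+1],q[1]+sn*a[k]+c*a[k+1],.026);P=s['view']@np.append(w,1)
            e.append((int(3*(s['fx']*P[0]/P[2]+s['cx'])),int(3*(s['fy']*P[1]/P[2]+s['cy']))))
        cv2.line(im,*e,(255,0,0),1)
    x,y,w,h=box;ims.append(cv2.resize(im[3*y:3*(y+h),3*x:3*(x+w)],(400,300)))
cv2.imwrite('pics/tr.png',np.vstack([np.hstack(ims[:2]),np.hstack(ims[2:])]))
# cup (grey) from wrist/side/scene masks
for n,pt in [('wrist',(377,262)),('side',(241,170)),('scene',(292,248))]:
    s=np.load(f's_{n}0.npz');W=cloud(s);snapshot(n)
    for d in masks_of(n,'cup'):
        if abs(d['point'][0]-pt[0])+abs(d['point'][1]-pt[1])<15:
            P=W[d['mask']];P=P[(P[:,2]>.064)&(P[:,2]<.078)]
            # circle fit on rim
            A=np.c_[2*P[:,:2],np.ones(len(P))];r=np.linalg.lstsq(A,(P[:,:2]**2).sum(1),rcond=None)[0]
            print(n,len(P),r[:2].round(4),np.sqrt(r[2]+r[0]**2+r[1]**2).round(4),P[:,:2].min(0).round(4),P[:,:2].max(0).round(4))
for n,pt in [('side',(202,220))]:
    s=np.load(f's_{n}0.npz');W=cloud(s)
    for d in masks_of(n,'tin'):
            P=W[d['mask']];P=P[(P[:,2]>.061)&(P[:,2]<.072)]
            if len(P)>5: print('tin',cv2.minEnclosingCircle(P[:,:2].astype(np.float32)))
E
```

```text
wrist 688 [ 0.6695 -0.0747] 0.0278 [ 0.6406 -0.1047] [ 0.6964 -0.046 ]
side 124 [ 0.6674 -0.0734] 0.028 [ 0.6388 -0.1039] [ 0.6954 -0.0427]
scene 121 [ 0.6708 -0.0759] 0.0278 [ 0.6422 -0.1052] [ 0.6997 -0.0462]
tin ((0.6669095754623413, 0.11599644273519516), 0.030433980748057365)
```

View pics/tr.png

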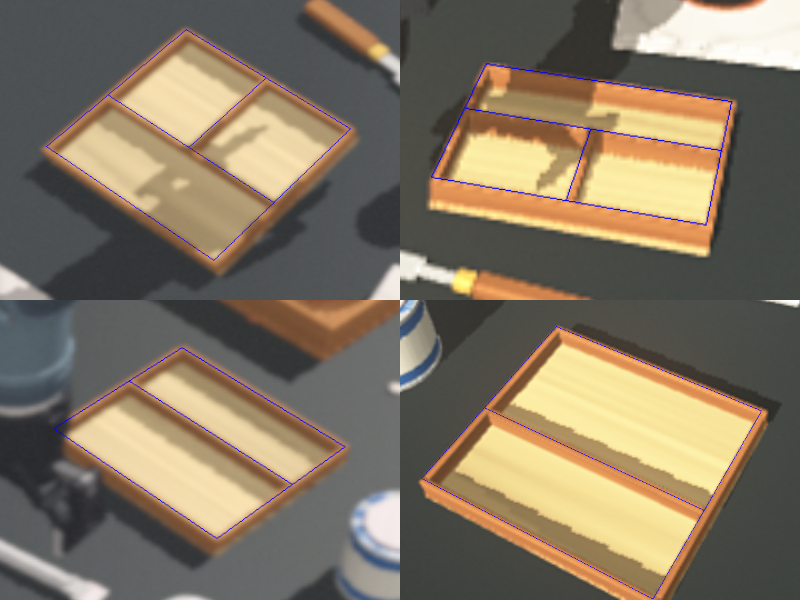

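>>> {"fn": "move_arm", "kwargs": {"commands": [[-0.01, -0.012, 0, 0.1], [-0.02, -0.024, 0, 0.2], [-0.03, -0.036, 0, 0.3], [-0.04, -0.048, 0, 0.4], [-0.05, -0.06, 0, 0.5], [-0.06, -0.072, 0, 0.62], [-0.07, -0.084, 0, 0.74], [-0.08, -0.096, 0, 0.86], [-0.09, -0.108, 0, 0.98], [-0.095, -0.12, 0, 1.1]], "jaw": 0.6, "grip_force": 40}}

```text
time_s: 2.83
tcp_pos: [0.4789, -0.1204, 0.2314]
ee_rot: [-1.57, 0.0, 1.106]
wrist_force: [-1.0, -0.2, 0.5]
finger_gap: 0.0513
```

```bash
cat > sl.py <<'E'
from h import *
def slc(P,lo,hi):
    Q=P[(P[:,0]>lo)&(P[:,0]<hi)]; return ((Q[:,1].min()+Q[:,1].max())/2).round(4),(Q[:,1].max()-Q[:,1].min()).round(4)
E
python3 - <<'E'
from sl import *
for n,pts in [('wrist',dict(chisel=(192,62),hammer=(178,183))),('side',dict(chisel=(279,247),hammer=(308,220),knife=(319,188)))]:
    s=np.load(f's_{n}0.npz');W=cloud(s);m=((W[...,2]>.006)&(W[...,2]<.09)).astype(np.uint8);k,lab=cv2.connectedComponents(m)
    for nm,p in pts.items():
        P=W[lab==lab[p[1],p[0]]]
        print(n,nm,P[:,0].min().round(4),P[:,0].max().round(4),[(x,slc(P,x-.008,x+.008)) for x in dict(chisel=(.43,.485,.52),hammer=(.41,.46,.495,.53),knife=(.43,.475,.49))[nm]])
st=get_state();print(st['q'],st['tcp_pos'],st['ee_rot'])
E
```

```text
wrist chisel 0.4126 0.5733 [(0.43, (np.float64(0.1007), np.float64(0.0177))), (0.485, (np.float64(0.1059), np.float64(0.0173))), (0.52, (np.float64(0.1093), np.float64(0.0173)))]
wrist hammer 0.3675 0.5496 [(0.41, (np.float64(-0.0039), np.float64(0.0287))), (0.46, (np.float64(-0.0017), np.float64(0.0235))), (0.495, (np.float64(0.0002), np.float64(0.022))), (0.53, (np.float64(0.0023), np.float64(0.0617)))]
side chisel 0.4109 0.5714 [(0.43, (np.float64(0.1027), np.float64(0.0169))), (0.485, (np.float64(0.1099), np.float64(0.0154))), (0.52, (np.float64(0.1136), np.float64(0.0156)))]
side hammer 0.3667 0.5477 [(0.41, (np.float64(0.0004), np.float64(0.0263))), (0.46, (np.float64(0.0033), np.float64(0.0176))), (0.495, (np.float64(0.0047), np.float64(0.0198))), (0.53, (np.float64(0.005), np.float64(0.0629)))]
side knife 0.4094 0.5937 [(0.43, (np.float64(-0.1179), np.float64(0.0226))), (0.475, (np.float64(-0.1189), np.float64(0.0219))), (0.49, (np.float64(-0.1194), np.float64(0.0212)))]
[-3.74864596e-01  2.12803167e-01 -1.44747243e-01  1.21370116e+00
 -5.79900920e-05  9.01266462e-02] [ 0.47888873 -0.12042405  0.23143673] [-1.57034815e+00  9.87287759e-05  1.10580512e+00]
```

>>> {"fn": "move_arm", "kwargs": {"commands": [[0, 0, -0.01, 0.11], [0, 0, -0.03, 0.22], [0, 0, -0.05, 0.33], [0, 0, -0.06, 0.4], [0, 0, -0.06, 0.4]]}}

```text
time_s: 3.25
tcp_pos: [0.477, -0.1198, 0.1691]
ee_rot: [-1.566, -0.001, 1.507]
wrist_force: [0.0, 0.1, -0.0]
finger_gap: 0.0513
```

```bash
python3 - <<'E'
from h import *
from fit import fit
s=snapshot('wrist');save(s,'w1.png');np.savez('w1.npz',**s)
W=cloud(s);P=W.reshape(-1,3);P=P[~np.isnan(P[:,0])]
for d in masks_of('wrist','knife')[:2]:
    Q=W[d['mask']];Q=Q[Q[:,2]>.004];print(d['conf'],d['point'],cv2.minAreaRect((Q[:,:2]*1000).astype(np.float32)),Q.min(0),Q.max(0))
    from sl import slc
    print([slc(Q,x-.008,x+.008) for x in (.43,.475,.49)])
print(get_state()['tcp_pos'],get_state()['ee_rot'])
E
```

```text
0.72 [275.4, 211.2] ((504.2935791015625, -122.27651977539062), (25.95966911315918, 185.71725463867188), 88.12301635742188) [ 0.41158889 -0.13788541  0.00559691] [ 0.59710323 -0.10866619  0.01897051]
[(np.float64(-0.12), np.float64(0.0221)), (np.float64(-0.1213), np.float64(0.0219)), (np.float64(-0.1219), np.float64(0.0222))]
[ 0.47868721 -0.12032659  0.17153313] [-1.56980377e+00 -1.13269723e-04  1.50391872e+00]
```

View pics/w1.png

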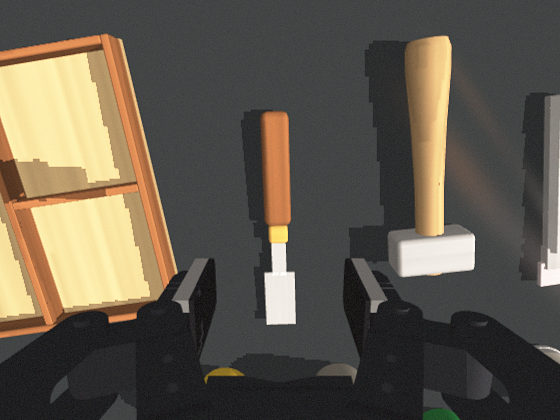

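The wrist view shows the knife, handle at (277,165) and blade at (280,298), centred between the open fingers. tray_three is at the left. I descend on the handle.

>>> {"fn": "move_arm", "kwargs": {"commands": [[0.0005, -0.001, -0.02, 0.02], [0.0005, -0.001, -0.05, 0.025], [0.0005, -0.001, -0.085, 0.025], [0.0005, -0.001, -0.115, 0.025], [0.0005, -0.001, -0.14, 0.025], [0.0005, -0.001, -0.155, 0.025], [0.0005, -0.001, -0.163, 0.025], [0.0005, -0.001, -0.167, 0.025], [0.0005, -0.001, -0.167, 0.025]]}}

```text
time_s: 4.1
tcp_pos: [0.4799, -0.1216, 0.0049]
ee_rot: [-1.571, 0.0, 1.528]
wrist_force: [0.7, 0.1, 0.4]
finger_gap: 0.0513
```

>>> {"fn": "move_arm", "kwargs": {"commands": [[0, 0, 0, 0], [0, 0, 0, 0], [0, 0, 0, 0], [0, 0, 0, 0], [0, 0, 0, 0], [0, 0, 0, 0]], "jaw": 0}}

```text
time_s: 4.6
tcp_pos: [0.4815, -0.1222, 0.0065]
ee_rot: [-1.574, 0.001, 1.528]
wrist_force: [0.2, 1.1, 6.7]
finger_gap: 0.0212
```

```bash
python3 - <<'E'
from h import *
from fit import fit
s=np.load('w1.npz');W=cloud(s).reshape(-1,3);W=W[~np.isnan(W[:,0])]
m=(np.hypot(W[:,0]-.468,W[:,1]+.315)<.165)&(W[:,2]>.0235)&(W[:,2]<.031)
from scipy.optimize import least_squares
from fit import dist
def f(q):
    c,sn=np.cos(q[2]),np.sin(q[2]);return np.maximum(dist((W[m][:,:2]-q[:2])@np.array([[c,sn],[-sn,c]]).T,3)-.0025,0)
r=least_squares(f,[.468,-.315,.08],loss='soft_l1',f_scale=.002);print(m.sum(),r.x,np.sqrt(np.mean(r.fun**2)))
E
```

```text
6279 [ 0.4695276  -0.31587141  0.0877629 ] 0.00020727385568780846
```

>>> {"fn": "move_arm", "kwargs": {"commands": [[0, 0, 0.005, 0], [0, 0, 0.015, 0], [0, 0, 0.03, 0], [0, 0, 0.05, 0], [0, -0.005, 0.07, 0], [-0.002, -0.02, 0.08, 0.01], [-0.005, -0.04, 0.08, 0.02], [-0.008, -0.065, 0.08, 0.04], [-0.011, -0.09, 0.08, 0.06], [-0.014, -0.115, 0.08, 0.08]]}}

```text
time_s: 5.43
tcp_pos: [0.4673, -0.2382, 0.0876]
ee_rot: [-1.574, 0.002, 1.61]
wrist_force: [-0.2, 0.1, -0.8]
finger_gap: 0.021
```

```bash
python3 - <<'E'
from h import *
s=snapshot('wrist');save(s,'w2.png');np.savez('w2.npz',**s)
W=cloud(s)
for d in masks_of('wrist','knife')[:1]:
    Q=W[d['mask']];print(d['conf'],Q[:,:2].min(0),Q[:,:2].max(0),np.percentile(Q[:,2],[5,50,95]))
print(get_state()['tcp_pos'],get_state()['ee_rot'],get_state()['finger_gap'])
E
```

```text
0.82 [nan nan] [nan nan] [nan nan nan]
[ 0.46780062 -0.24081442  0.08771281] [-1.57541741  0.00402611  1.60430918] 0.0206439824188277
```

View pics/w2.png

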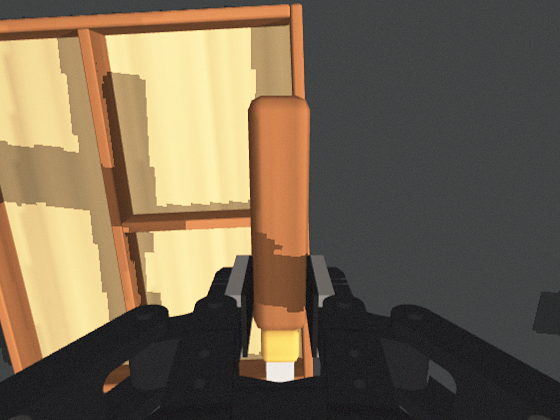

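The knife is held square in the fingers (handle column 278, rows 97–330). I carry it on over the narrow compartment.

>>> {"fn": "move_arm", "kwargs": {"commands": [[-0.003, -0.02, 0, 0.01], [-0.006, -0.045, 0, 0.02], [-0.009, -0.07, 0, 0.03], [-0.012, -0.095, 0, 0.04], [-0.015, -0.115, 0, 0.045], [-0.0165, -0.127, -0.005, 0.045], [-0.0165, -0.13, -0.015, 0.045], [-0.0165, -0.13, -0.03, 0.045], [-0.0165, -0.13, -0.042, 0.045], [-0.0165, -0.13, -0.045, 0.045]]}}

```text
time_s: 6.37
tcp_pos: [0.4498, -0.3677, 0.0398]
ee_rot: [-1.572, -0.001, 1.65]
wrist_force: [-0.4, 0.6, -0.4]
finger_gap: 0.0208
```

```bash
python3 - <<'E'
from h import *
s=snapshot('wrist');save(s,'w3.png')
s=snapshot('side');save(s,'side3.png')
st=get_state();print(st['tcp_pos'],st['ee_rot'],st['finger_gap'],st['wrist_force'])
E
```

```text
[ 0.45045284 -0.36855302  0.04127136] [-1.57323900e+00  8.07468672e-04  1.65033103e+00] 0.020545476090909783 [-0.52487556 -0.16695054 -0.54203812]
```

View pics/w3.png

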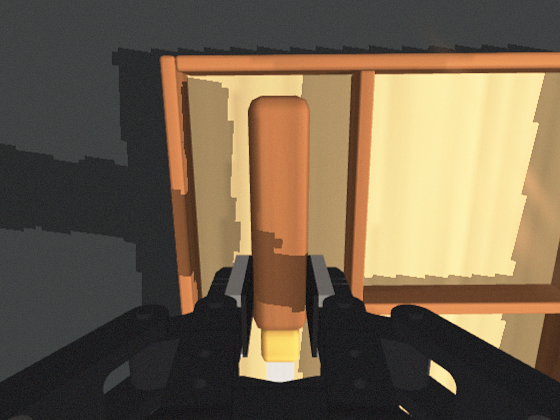

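View pics/side3.png

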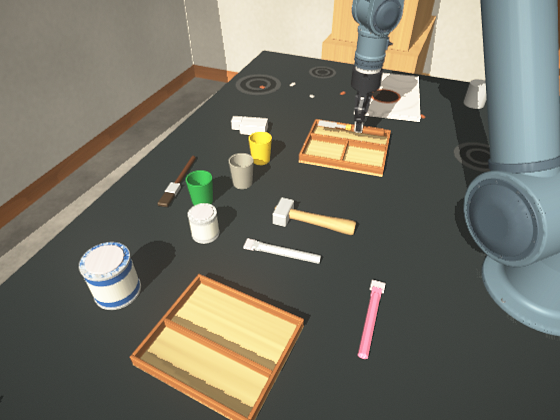

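The handle (columns 249–309) lies between the outer wall (182) and the partition (355). I lower it.

>>> {"fn": "move_arm", "kwargs": {"commands": [[0.0, -0.002, -0.006, 0], [0.0, -0.002, -0.012, 0], [0.0, -0.002, -0.018, 0], [0.0, -0.002, -0.023, 0], [0.0, -0.002, -0.026, 0], [0.0, -0.002, -0.028, 0], [0.0, -0.002, -0.0285, 0], [0.0, -0.002, -0.0285, 0]]}}

```text
time_s: 7.13
tcp_pos: [0.4505, -0.3707, 0.0128]
ee_rot: [-1.573, 0.001, 1.65]
wrist_force: [-0.1, 0.5, -0.8]
finger_gap: 0.021
```

```bash
python3 - <<'E'
from h import *
st=get_state();print(st['tcp_pos'],st['ee_rot'],st['finger_gap'],st['wrist_force'])
E
```

```text
[ 0.45050542 -0.37065973  0.0127952 ] [-1.57336927e+00  9.08171923e-04  1.65023932e+00] 0.021003511808710667 [-0.08707368  0.54402848 -0.84305215]
```

>>> {"fn": "move_arm", "kwargs": {"commands": [[0, 0, -0.001, 0], [0, 0, -0.0015, 0], [0, 0, -0.0015, 0]]}}

```text
time_s: 7.38
tcp_pos: [0.4506, -0.3708, 0.0125]
ee_rot: [-1.574, 0.002, 1.65]
wrist_force: [-1.9, 2.4, 6.2]
finger_gap: 0.0209
```

>>> {"fn": "move_arm", "kwargs": {"commands": [[0, 0, 0, 0], [0, 0, 0, 0], [0, 0, 0, 0], [0, 0, 0.004, 0], [0, 0, 0.01, 0], [0, 0, 0.02, 0], [0, 0, 0.04, 0], [0, 0.01, 0.065, 0], [0, 0.03, 0.09, 0], [0, 0.05, 0.11, 0]], "jaw": 0.38}}

```text
time_s: 8.22
tcp_pos: [0.4513, -0.3214, 0.1254]
ee_rot: [-1.576, 0.004, 1.649]
wrist_force: [0.7, 0.5, 1.1]
finger_gap: 0.0328
```

```bash
python3 - <<'E'
from h import *
s=snapshot('wrist');save(s,'w4.png');np.savez('w4.npz',**s);W=cloud(s)
for d in masks_of('wrist','knife')[:2]:
    Q=W[d['mask']];Q=Q[~np.isnan(Q[:,0])];print(d['conf'],d['point'],cv2.minAreaRect((Q[:,:2]*1000).astype(np.float32)),np.percentile(Q[:,2],[5,50,95]))
st=get_state();print(st['tcp_pos'],st['ee_rot'],st['finger_gap'],st['wrist_force'])
E
```

```text
0.67 [207.2, 174.8] ((440.7744445800781, -372.65325927734375), (118.97774505615234, 25.302505493164062), 4.967501163482666) [0.01551397 0.02184692 0.02338391]
[ 0.45269647 -0.32033165  0.12726961] [-1.57880742  0.00561927  1.65262606] 0.03266509416102457 [-0.42481756 -0.26807875  0.30554716]
```

View pics/w4.png

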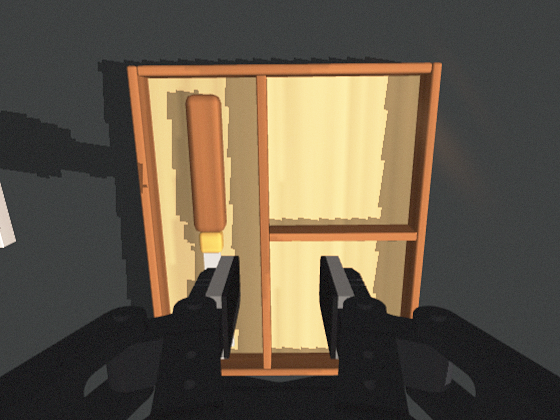

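The knife lies flat in the narrow compartment: its top reads about 22 mm, which is the 6 mm floor plus 16 mm. Next is the chisel.

>>> {"fn": "move_arm", "kwargs": {"commands": [[0.002, 0.02, 0, 0], [0.005, 0.055, 0, 0], [0.008, 0.095, 0, 0], [0.012, 0.135, 0, 0.01], [0.016, 0.175, 0, 0.01], [0.02, 0.215, 0, 0.01], [0.024, 0.255, 0, 0.01], [0.028, 0.295, 0, 0.01], [0.03, 0.335, 0, 0.014], [0.032, 0.37, 0, 0.014]], "jaw": 0.5}}

```text
time_s: 9.15
tcp_pos: [0.4847, 0.0516, 0.1273]
ee_rot: [-1.579, 0.006, 1.667]
wrist_force: [0.6, -0.3, -0.3]
finger_gap: 0.043
```

>>> {"fn": "move_arm", "kwargs": {"commands": [[0, 0.03, 0, 0], [0, 0.05, 0, 0], [0, 0.055, 0, 0], [0, 0.056, 0, 0]]}}

```text
time_s: 9.48
tcp_pos: [0.4848, 0.1083, 0.1271]
ee_rot: [-1.579, 0.006, 1.669]
wrist_force: [-0.1, -0.4, 0.1]
finger_gap: 0.0427
```

```bash
python3 - <<'E'
from h import *
from sl import slc
s=snapshot('wrist');save(s,'w5.png');np.savez('w5.npz',**s);W=cloud(s)
for d in masks_of('wrist','chisel')[:2]:
    Q=W[d['mask']];Q=Q[~np.isnan(Q[:,0])];Q=Q[Q[:,2]>.005];print(d['conf'],d['point'],cv2.minAreaRect((Q[:,:2]*1000).astype(np.float32)),np.percentile(Q[:,2],[5,50,95]))
    print([slc(Q,x-.008,x+.008) for x in (.43,.485,.52)])
st=get_state();print(st['tcp_pos'],st['ee_rot'],st['finger_gap'],st['wrist_force'])
E
```

```text
0.94 [274.3, 210.4] ((493.3619689941406, 106.6434555053711), (159.56312561035156, 25.42564582824707), 6.164306640625) [0.0107982  0.0147507  0.01722888]
[(np.float64(0.1013), np.float64(0.0168)), (np.float64(0.107), np.float64(0.0171)), (np.float64(0.1101), np.float64(0.0169))]
0.56 [515.9, 236.2] ((512.7900390625, 274.84027099609375), (216.4820098876953, 150.05364990234375), 35.8741340637207) [0.00554023 0.0068026  0.02633861]
[(np.float64(0.2735), np.float64(0.0502)), (np.float64(0.2394), np.float64(0.1517)), (np.float64(0.2831), np.float64(0.085))]
[0.48484337 0.10678379 0.12710644] [-1.57885693  0.0063873   1.66670191] 0.042626320517335066 [-0.246507    0.55362541  0.10590215]
```

View pics/w5.png

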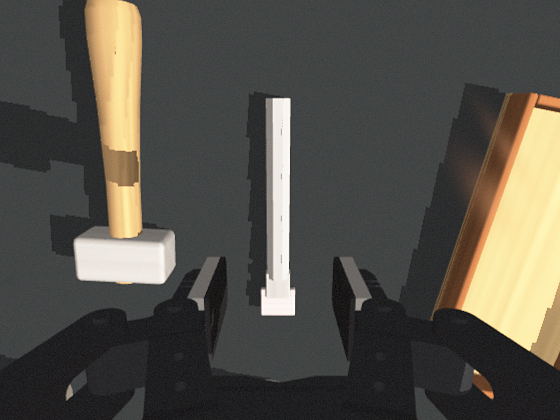

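The chisel (column 278, rows 98–315) is centred between the fingers and in line with them. I descend.

>>> {"fn": "move_arm", "kwargs": {"commands": [[0, 0, -0.015, 0], [0, 0, -0.04, 0], [0, 0, -0.07, 0], [0, 0, -0.095, 0], [0, 0, -0.11, 0], [0, 0, -0.118, 0], [0, 0, -0.1215, 0], [0, 0, -0.1215, 0], [0, 0, -0.1215, 0]]}}

```text
time_s: 10.33
tcp_pos: [0.4858, 0.1063, 0.0065]
ee_rot: [-1.58, 0.007, 1.666]
wrist_force: [0.9, -0.2, -0.0]
finger_gap: 0.0427
```

>>> {"fn": "move_arm", "kwargs": {"commands": [[0, 0, 0, 0], [0, 0, 0, 0], [0, 0, 0, 0], [0, 0, 0, 0], [0, 0, 0, 0], [0, 0, 0, 0]], "jaw": 0, "grip_force": 60}}

```text
time_s: 10.83
tcp_pos: [0.4872, 0.1064, 0.0079]
ee_rot: [-1.583, 0.007, 1.666]
wrist_force: [-0.2, -1.0, 5.4]
finger_gap: 0.0133
```

```bash
python3 - <<'E'
from h import *
from fit import dist
from scipy.optimize import least_squares
s=np.load('s_side0.npz');W=cloud(s).reshape(-1,3);W=W[~np.isnan(W[:,0])]
m=(np.hypot(W[:,0]-.513,W[:,1]-.338)<.165)&(W[:,2]>.0235)&(W[:,2]<.029)
def f(q):
    c,sn=np.cos(q[2]),np.sin(q[2]);return np.maximum(dist((W[m][:,:2]-q[:2])@np.array([[c,sn],[-sn,c]]).T,2)-.0025,0)
r=least_squares(f,[.513,.338,3.05],loss='soft_l1',f_scale=.002);print(m.sum(),r.x)
st=get_state();print(st['tcp_pos'],st['ee_rot'],st['finger_gap'],st['wrist_force'])
E
```

```text
2116 [0.51081033 0.33878212 3.05123283]
[0.48718701 0.10640125 0.00788268] [-1.58320422  0.00688318  1.66595285] 0.01326475075033149 [-0.15875395 -0.99435861  5.37951584]
```

The gap of 13.3 mm is less than the 16 mm flats, with an upward force of 5 N. The fingers are on the upper chamfer, so I re-grip lower.

>>> {"fn": "move_arm", "kwargs": {"commands": [[-0.001, 0, 0, 0], [-0.001, 0, 0, 0], [-0.001, 0, 0, 0], [-0.001, 0, -0.002, 0], [-0.001, 0, -0.004, 0], [-0.001, 0, -0.006, 0], [-0.001, 0, -0.006, 0]], "jaw": 0.3}}

```text
time_s: 11.42
tcp_pos: [0.4856, 0.1063, 0.0012]
ee_rot: [-1.582, 0.007, 1.666]
wrist_force: [0.2, 0.4, -0.7]
finger_gap: 0.0255
```

```bash
python3 - <<'E'
from h import *
st=get_state();print(st['tcp_pos'],st['ee_rot'],st['finger_gap'],st['wrist_force'])
E
```

```text
[0.48562072 0.10634254 0.00124759] [-1.58204302  0.00693089  1.66598749] 0.025538248450483084 [ 0.2036195   0.39952567 -0.70952654]
```

>>> {"fn": "move_arm", "kwargs": {"commands": [[0, 0, 0.0005, 0], [0, 0, 0.0005, 0], [0, 0, 0.0005, 0], [0, 0, 0.0005, 0], [0, 0, 0.0005, 0]], "jaw": 0}}

```text
time_s: 11.83
tcp_pos: [0.4855, 0.1063, 0.0017]
ee_rot: [-1.582, 0.007, 1.666]
wrist_force: [-2.2, -0.6, -0.6]
finger_gap: 0.0142
```

```bash
python3 - <<'E'
from h import *
s=snapshot('wrist');save(s,'w6.png')
st=get_state();print(st['tcp_pos'],st['ee_rot'],st['finger_gap'],st['wrist_force'])
E
```

```text
[0.48548595 0.10627893 0.00167977] [-1.58178134  0.00698668  1.66590636] 0.013959108899254318 [-0.37489845 -0.43251626 -0.40004205]
```

View pics/w6.png

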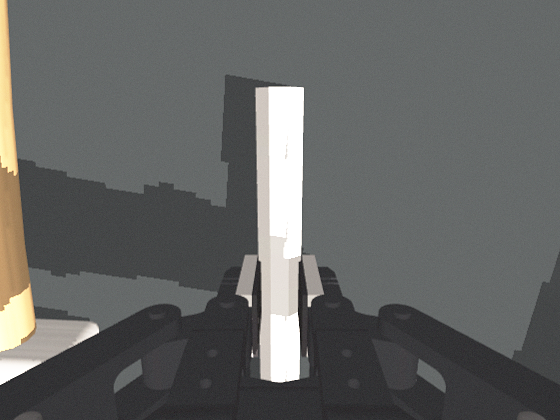

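>>> {"fn": "move_arm", "kwargs": {"commands": [[0, 0, 0.005, 0], [0, 0, 0.02, 0], [0, 0, 0.04, 0], [0, 0.005, 0.065, 0], [0.001, 0.015, 0.085, -0.02], [0.003, 0.035, 0.095, -0.05], [0.006, 0.06, 0.1, -0.08], [0.01, 0.09, 0.1, -0.11], [0.013, 0.12, 0.1, -0.14], [0.016, 0.15, 0.1, -0.17]]}}

```text
time_s: 12.72
tcp_pos: [0.5013, 0.2575, 0.102]
ee_rot: [-1.582, 0.007, 1.494]
wrist_force: [1.1, -0.7, -2.0]
finger_gap: 0.0145
```

```bash
python3 - <<'E'
from h import *
from fit import dist
from scipy.optimize import least_squares
s=snapshot('wrist');save(s,'w7.png');W=cloud(s).reshape(-1,3);W=W[~np.isnan(W[:,0])]
m=(np.hypot(W[:,0]-.513,W[:,1]-.338)<.165)&(W[:,2]>.0235)&(W[:,2]<.031)
def f(q):
    c,sn=np.cos(q[2]),np.sin(q[2]);return np.maximum(dist((W[m][:,:2]-q[:2])@np.array([[c,sn],[-sn,c]]).T,2)-.0025,0)
r=least_squares(f,[.513,.337,3.05],loss='soft_l1',f_scale=.002);print(m.sum(),r.x,np.mean(r.fun))
st=get_state();print(st['tcp_pos'],st['ee_rot'],st['finger_gap'],st['wrist_force'])
E
```

```text
9351 [0.51299793 0.33739342 3.05052455] 6.613734952388314e-05
[0.50204659 0.26334192 0.10210262] [-1.58247277e+00  6.55240610e-04  1.49768089e+00] 0.013903634748420149 [ 1.8907237   5.69165527 -2.67969563]
```

View pics/w7.png

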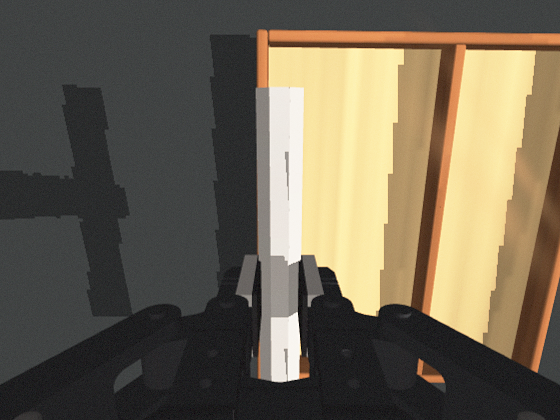

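>>> {"fn": "move_arm", "kwargs": {"commands": [[0.001, 0.015, 0, 0], [0.002, 0.035, 0, -0.005], [0.003, 0.06, 0, -0.01], [0.005, 0.085, 0, -0.015], [0.007, 0.108, 0, -0.017], [0.008, 0.122, -0.005, -0.017], [0.008, 0.128, -0.015, -0.017], [0.008, 0.129, -0.03, -0.017], [0.008, 0.129, -0.045, -0.017], [0.008, 0.129, -0.05, -0.017]]}}

```text
time_s: 13.6
tcp_pos: [0.5078, 0.3901, 0.0484]
ee_rot: [-1.578, 0.005, 1.48]
wrist_force: [0.1, -0.3, -2.5]
finger_gap: 0.0139
```

```bash
python3 - <<'E'
from h import *
s=snapshot('wrist');save(s,'w8.png')
st=get_state();print(st['tcp_pos'],st['ee_rot'],st['finger_gap'],st['wrist_force'])
E
```

```text
[0.50757898 0.38991084 0.04829795] [-1.57722729  0.00525454  1.48012622] 0.014074628517102245 [-0.87714563 -0.65429167 -4.09427205]
```

View pics/w8.png

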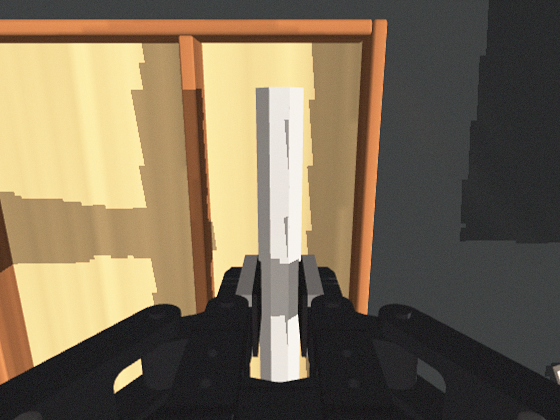

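The chisel (columns 257–303) sits between the partition (200) and the wall (365). I lower it.

>>> {"fn": "move_arm", "kwargs": {"commands": [[0.002, 0.001, -0.006, 0], [0.002, 0.001, -0.015, 0], [0.002, 0.001, -0.024, 0], [0.002, 0.001, -0.031, 0], [0.002, 0.001, -0.036, 0], [0.002, 0.001, -0.039, 0], [0.002, 0.001, -0.0405, 0], [0.002, 0.001, -0.0405, 0]]}}

```text
time_s: 14.32
tcp_pos: [0.5096, 0.391, 0.008]
ee_rot: [-1.577, 0.005, 1.48]
wrist_force: [-0.4, 0.5, -2.2]
finger_gap: 0.0139
```

```bash
python3 - <<'E'
from h import *
st=get_state();print(st['tcp_pos'],st['ee_rot'],st['finger_gap'],st['wrist_force'])
E
```

```text
[0.50959891 0.39095647 0.00802355] [-1.57739796  0.00521444  1.4802367 ] 0.013940830065609606 [-0.4499377   0.46331532 -2.2083019 ]
```

>>> {"fn": "move_arm", "kwargs": {"commands": [[0, 0, -0.001, 0], [0, 0, -0.0015, 0], [0, 0, -0.0015, 0]]}}

```text
time_s: 14.57
tcp_pos: [0.5101, 0.3913, 0.0077]
ee_rot: [-1.579, 0.004, 1.48]
wrist_force: [-1.7, -1.6, 5.3]
finger_gap: 0.0144
```

>>> {"fn": "move_arm", "kwargs": {"commands": [[0, 0, 0, 0], [0, 0, 0, 0], [0, 0, 0, 0], [0, 0, 0.004, 0], [0, 0, 0.01, 0], [0, 0, 0.025, 0], [0, -0.005, 0.045, 0], [0, -0.02, 0.075, 0], [0, -0.045, 0.1, 0], [0, -0.07, 0.11, 0]], "jaw": 0.35}}

```text
time_s: 15.4
tcp_pos: [0.5123, 0.3223, 0.1224]
ee_rot: [-1.585, 0.001, 1.482]
wrist_force: [0.6, 0.3, 1.5]
finger_gap: 0.0302
```

```bash
python3 - <<'E'
from h import *
s=snapshot('wrist');save(s,'w9.png');W=cloud(s)
for d in masks_of('wrist','chisel')[:2]:
    Q=W[d['mask']];Q=Q[~np.isnan(Q[:,0])];print(d['conf'],d['point'],cv2.minAreaRect((Q[:,:2]*1000).astype(np.float32)),np.percentile(Q[:,2],[5,50,95]))
st=get_state();print(st['tcp_pos'],st['ee_rot'],st['finger_gap'],st['wrist_force'])
E
```

```text
0.7 [381.7, 186.7] ((517.9523315429688, 392.2341003417969), (24.923240661621094, 160.75244140625), 86.94757843017578) [0.01561489 0.02087941 0.02323518]
[0.51216284 0.31943169 0.12143712] [-1.58356204  0.00273861  1.47702984] 0.029959906073458123 [-0.75840144  0.18047112  0.19090965]
```

View pics/w9.png

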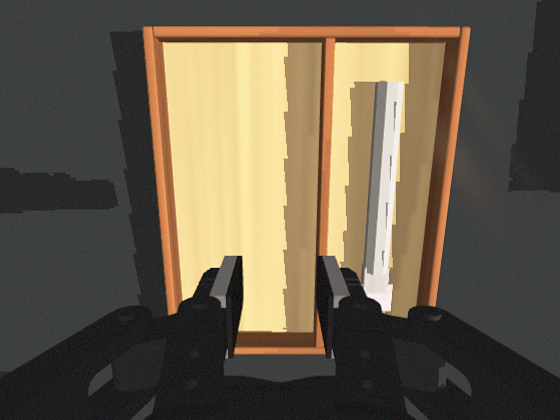

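The chisel lies along the narrow compartment at (0.518, 0.392), with its top at 22 mm. Next is the hammer.

>>> {"fn": "move_arm", "kwargs": {"commands": [[0, -0.015, 0, 0.01], [-0.001, -0.04, 0, 0.03], [-0.002, -0.075, 0, 0.05], [-0.004, -0.115, 0, 0.07], [-0.006, -0.155, 0, 0.09], [-0.008, -0.195, 0, 0.11], [-0.01, -0.235, 0, 0.13], [-0.012, -0.27, 0, 0.143], [-0.0137, -0.3, 0, 0.143], [-0.0137, -0.315, 0, 0.143]], "jaw": 0.6}}

```text
time_s: 16.33
tcp_pos: [0.4981, 0.0017, 0.1213]
ee_rot: [-1.583, 0.003, 1.617]
wrist_force: [0.6, 0.7, -0.5]
finger_gap: 0.0511
```

>>> {"fn": "move_arm", "kwargs": {"commands": [[0, 0, 0, 0], [0, 0, 0, 0]]}}

```text
time_s: 16.5
tcp_pos: [0.4981, 0.0014, 0.1211]
ee_rot: [-1.583, 0.003, 1.615]
wrist_force: [0.9, 0.1, -0.6]
finger_gap: 0.0514
```

```bash
python3 - <<'E'
from h import *
from sl import slc
s=snapshot('wrist');save(s,'w10.png');W=cloud(s)
for d in masks_of('wrist','hammer')[:1]:
    Q=W[d['mask']];Q=Q[~np.isnan(Q[:,0])];Q=Q[Q[:,2]>.006];print(d['conf'],d['point'],cv2.minAreaRect((Q[:,:2]*1000).astype(np.float32)),np.percentile(Q[:,2],[5,50,95]))
    print([slc(Q,x-.006,x+.006) for x in (.40,.44,.48,.4985,.53)],Q.min(0),Q.max(0))
st=get_state();print(st['tcp_pos'],st['ee_rot'],st['finger_gap'],st['wrist_force'])
E
```

```text
0.57 [279.9, 160.3] ((461.15509033203125, -0.7760581970214844), (176.45655822753906, 62.03647994995117), 2.7149291038513184) [0.02059452 0.0287148  0.03302252]
[(np.float64(-0.0039), np.float64(0.03)), (np.float64(-0.0018), np.float64(0.0247)), (np.float64(-0.0002), np.float64(0.0217)), (np.float64(0.0009), np.float64(0.0213)), (np.float64(0.0028), np.float64(0.0616))] [ 0.37234724 -0.0289146   0.00602234] [0.54923156 0.03362481 0.03452843]
[0.49809404 0.00271582 0.12114606] [-1.58291036  0.00272164  1.61800035] 0.051414623363872834 [ 0.78301397 -0.3137143  -0.8323669 ]
```

View pics/w10.png

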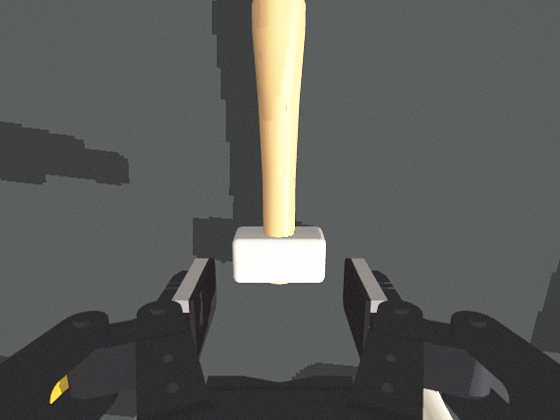

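The hammer is straight in line with the gripper (neck column 279, head rows 227–283). I descend onto the neck.

>>> {"fn": "move_arm", "kwargs": {"commands": [[-0.001, -0.0015, -0.015, 0], [-0.001, -0.0015, -0.04, 0], [-0.001, -0.0015, -0.07, 0], [-0.001, -0.0015, -0.09, 0], [-0.001, -0.0015, -0.105, 0], [-0.001, -0.0015, -0.112, 0], [-0.001, -0.0015, -0.115, 0], [-0.001, -0.0015, -0.115, 0]]}}

```text
time_s: 17.27
tcp_pos: [0.4969, 0.0021, 0.0059]
ee_rot: [-1.582, 0.002, 1.619]
wrist_force: [-0.7, -0.2, -0.3]
finger_gap: 0.0512
```

>>> {"fn": "move_arm", "kwargs": {"commands": [[0, 0, 0, 0], [0, 0, 0, 0], [0, 0, 0, 0], [0, 0, 0, 0], [0, 0, 0, 0], [0, 0, 0, 0]], "jaw": 0, "grip_force": 90}}

```text
time_s: 17.77
tcp_pos: [0.4982, 0.0018, 0.0074]
ee_rot: [-1.585, 0.003, 1.619]
wrist_force: [-1.7, 0.5, 5.1]
finger_gap: 0.0192
```

>>> {"fn": "move_arm", "kwargs": {"commands": [[0, 0, 0.004, 0], [0, 0, 0.012, 0], [0, 0, 0.025, 0], [0, 0, 0.045, 0], [0, 0.005, 0.065, 0], [0.002, 0.015, 0.08, -0.01], [0.006, 0.03, 0.09, -0.03], [0.01, 0.05, 0.09, -0.05], [0.015, 0.075, 0.09, -0.07], [0.02, 0.1, 0.09, -0.09]]}}

```text
time_s: 18.6
tcp_pos: [0.5177, 0.1025, 0.098]
ee_rot: [-1.584, 0.003, 1.527]
wrist_force: [0.4, -0.7, -5.5]
finger_gap: 0.0186
```

```bash
python3 - <<'E'
from h import *
s=snapshot('wrist');save(s,'w11.png')
s=snapshot('side');save(s,'side11.png')
st=get_state();print(st['tcp_pos'],st['ee_rot'],st['finger_gap'],st['wrist_force'])
E
```

```text
[0.51833357 0.10507099 0.09778882] [-1.58495430e+00  7.52850339e-04  1.53286805e+00] 0.018820039041010057 [ 0.31053392 -0.52028664 -5.13406597]
```

View pics/w11.png

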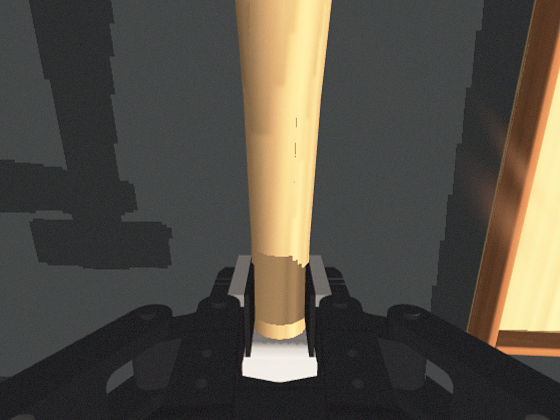

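View pics/side11.png

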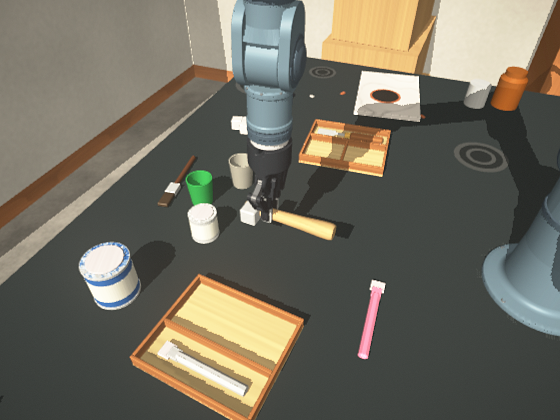

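```bash
python3 - <<'E'
from h import *
for n in ['wrist','side']:
    s=snapshot(n);W=cloud(s)
    for d in masks_of(n,'hammer')[:1]:
        Q=W[d['mask']];Q=Q[~np.isnan(Q[:,0])];Q=Q[Q[:,2]>.05]
        print(n,d['conf'],len(Q))
        for x in np.arange(.38,.58,.02):
            R=Q[abs(Q[:,0]-x)<.006]
            if len(R)>3: print(x.round(3),np.percentile(R[:,2],97).round(4),((R[:,1].min()+R[:,1].max())/2).round(4))
E
```

```text
wrist 0.9 25789
0.42 0.123 0.11
0.44 0.1219 0.1093
0.46 0.1205 0.1083
0.48 0.1194 0.1075
0.5 0.1185 0.1064
0.52 0.1183 0.1055
0.54 0.1233 0.1048
side 0.9 1252
0.4 0.1227 0.111
0.42 0.1223 0.1098
0.44 0.1201 0.111
0.46 0.1188 0.1083
0.48 0.1183 0.1064
0.5 0.1168 0.1057
0.54 0.1225 0.1249
0.56 0.1221 0.1174
```

The hammer hangs level: the handle-top heights match its taper. It weighs about 5.5 N. I carry it over the wide compartment.

>>> {"fn": "move_arm", "kwargs": {"commands": [[0.003, 0.015, 0, -0.005], [0.007, 0.04, 0, -0.015], [0.012, 0.07, 0, -0.025], [0.017, 0.1, 0, -0.035], [0.022, 0.13, 0, -0.045], [0.026, 0.155, 0, -0.052], [0.029, 0.175, -0.005, -0.052], [0.031, 0.186, -0.015, -0.052], [0.031, 0.19, -0.03, -0.052], [0.031, 0.19, -0.042, -0.052]]}}

```text
time_s: 19.73
tcp_pos: [0.5482, 0.2911, 0.0538]
ee_rot: [-1.583, 0.004, 1.477]
wrist_force: [-0.1, -0.3, -7.0]
finger_gap: 0.0186
```

>>> {"fn": "move_arm", "kwargs": {"commands": [[0, 0, -0.003, 0], [0, 0, -0.003, 0]]}}

```text
time_s: 19.9
tcp_pos: [0.5463, 0.2892, 0.0484]
ee_rot: [-1.578, 0.007, 1.476]
wrist_force: [-0.0, -0.1, -5.9]
finger_gap: 0.0187
```

```bash
python3 - <<'E'
from h import *
s=snapshot('wrist');save(s,'w12.png')
s=snapshot('side');save(s,'side12.png')
st=get_state();print(st['tcp_pos'],st['ee_rot'],st['finger_gap'],st['wrist_force'])
E
```

```text
[0.54808816 0.29006669 0.05064963] [-1.5819041   0.00479793  1.47553533] 0.018944196370066776 [ 0.48612103 -0.15479341 -5.72184578]
```

View pics/w12.png

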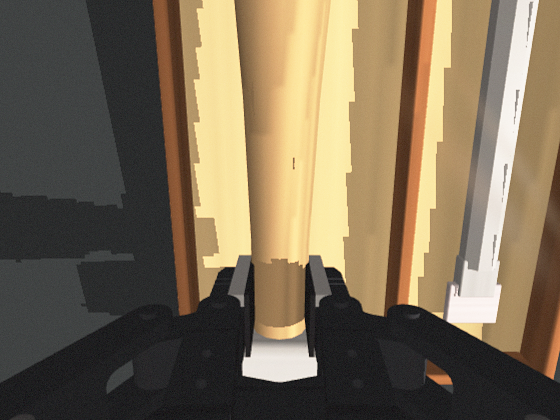

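View pics/side12.png

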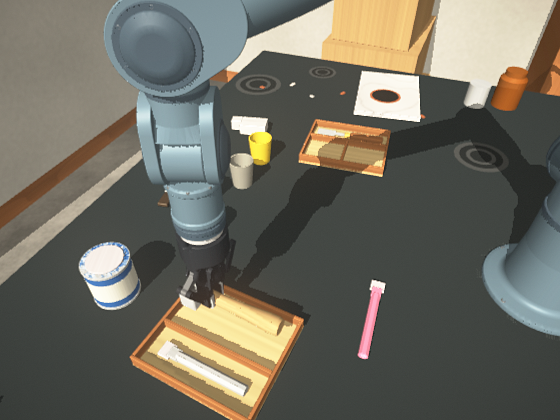

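The handle sits between the wall (column 180) and the partition (405), and the chisel is undisturbed at the right. I move 5 mm in +y and lower.

>>> {"fn": "move_arm", "kwargs": {"commands": [[0, 0.002, -0.004, 0], [0.0, 0.005, -0.01, 0.003], [0.0, 0.005, -0.017, 0.003], [0.0, 0.005, -0.024, 0.003], [0.0, 0.005, -0.03, 0.003], [0.0, 0.005, -0.034, 0.003], [0.0, 0.005, -0.036, 0.003], [0.0, 0.005, -0.036, 0.003]]}}

```text
time_s: 20.67
tcp_pos: [0.5476, 0.2948, 0.0142]
ee_rot: [-1.581, 0.005, 1.479]
wrist_force: [0.2, -0.6, -5.2]
finger_gap: 0.0189
```

>>> {"fn": "move_arm", "kwargs": {"commands": [[0, 0, -0.001, 0], [0, 0, -0.001, 0]]}}

```text
time_s: 20.83
tcp_pos: [0.5481, 0.295, 0.0137]
ee_rot: [-1.582, 0.005, 1.479]
wrist_force: [-1.2, -0.3, -3.0]
finger_gap: 0.019
```

>>> {"fn": "move_arm", "kwargs": {"commands": [[0, 0, -0.001, 0], [0, 0, -0.001, 0]]}}

```text
time_s: 21.0
tcp_pos: [0.5482, 0.2951, 0.0135]
ee_rot: [-1.583, 0.005, 1.479]
wrist_force: [-2.6, -1.6, 1.4]
finger_gap: 0.0189
```

>>> {"fn": "move_arm", "kwargs": {"commands": [[0, 0, 0, 0], [0, 0, 0, 0], [0, 0, 0, 0], [0, 0, 0.004, 0], [0, 0, 0.012, 0], [0, 0, 0.03, 0], [-0.005, 0, 0.055, 0], [-0.02, 0, 0.085, 0], [-0.035, 0, 0.11, 0], [-0.04, 0, 0.12, 0]], "jaw": 0.42}}

```text
time_s: 21.83
tcp_pos: [0.5088, 0.2961, 0.1383]
ee_rot: [-1.587, 0.002, 1.479]
wrist_force: [0.4, -0.4, -0.5]
finger_gap: 0.036
```

```bash
python3 - <<'E'
from h import *
s=snapshot('wrist');save(s,'w13.png');W=cloud(s)
for t in ['hammer','chisel']:
  for d in masks_of('wrist',t)[:1]:
    Q=W[d['mask']];Q=Q[~np.isnan(Q[:,0])];print(t,d['conf'],d['point'],cv2.minAreaRect((Q[:,:2]*1000).astype(np.float32)),np.percentile(Q[:,2],[5,50,95]))
st=get_state();print(st['tcp_pos'],st['ee_rot'],st['finger_gap'],st['wrist_force'])
E
```

```text
hammer 0.57 [284.7, 218.2] ((516.3296508789062, 291.50360107421875), (66.84272766113281, 199.81944274902344), 89.78082275390625) [0.02543012 0.03455612 0.03901304]
chisel 0.72 [410.5, 195.5] ((519.328369140625, 393.5811462402344), (31.293712615966797, 162.24093627929688), 84.6553955078125) [0.01394642 0.02015636 0.02316797]
[0.50916364 0.29557555 0.13451735] [-1.58527212  0.00343665  1.47886352] 0.03576260063339424 [-0.60605695 -0.08259545 -0.23070119]
```

View pics/w13.png

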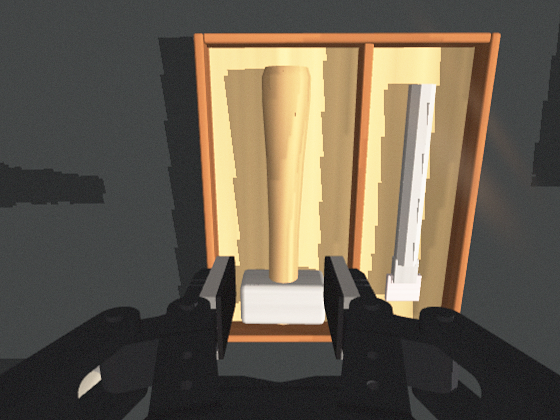

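The hammer lies in the wide compartment with the head at the far end (283,297), and the chisel lies beside it. Next is the tin.

>>> {"fn": "move_arm", "kwargs": {"commands": [[0.01, -0.012, 0, 0], [0.03, -0.035, 0, 0], [0.055, -0.06, 0, 0], [0.08, -0.09, 0, 0], [0.105, -0.12, 0, 0], [0.13, -0.145, 0, 0], [0.147, -0.165, 0, 0], [0.157, -0.177, 0, 0], [0.16, -0.181, 0, 0], [0.16, -0.181, 0, 0]], "jaw": 1}}

```text
time_s: 22.82
tcp_pos: [0.6693, 0.113, 0.132]
ee_rot: [-1.582, 0.004, 1.477]
wrist_force: [-0.8, 0.2, -0.7]
finger_gap: 0.0855
```

```bash
cat > obs.py <<'E'
from h import *
def circ(t,near,name,z0,z1,cam='wrist'):
    s=snapshot(cam);save(s,name);W=cloud(s)
    for d in masks_of(cam,t):
        Q=W[d['mask']];Q=Q[~np.isnan(Q[:,0])];Q=Q[(Q[:,2]>z0)&(Q[:,2]<z1)]
        if len(Q)<20: continue
        c,r=cv2.minEnclosingCircle(Q[:,:2].astype(np.float32))
        print(cam,t,round(d['conf'],2),np.round(d['point']),len(Q),np.round(c,4),round(r,4),'bbox',Q[:,:2].min(0).round(4),Q[:,:2].max(0).round(4),'z',np.percentile(Q[:,2],[50,97]).round(4))
    st=get_state();print(st['tcp_pos'],st['ee_rot'],st['finger_gap'],st['wrist_force'])
E
python3 -c "
from obs import *
circ('tin',None,'w14.png',.06,.075)"
```

```text
wrist tin 0.77 [285. 216.] 7662 [0.6689 0.1144] 0.0301 bbox [0.6389 0.085 ] [0.6988 0.1443] z [0.0644 0.066 ]
[0.66817226 0.11508108 0.1330493 ] [-1.58270465  0.00337967  1.47922857] 0.08545242490280544 [-0.15534104 -0.44387865  0.29513997]
```

View pics/w14.png

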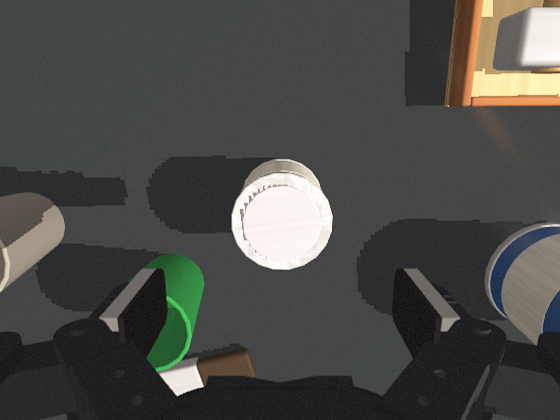

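The tin top (282,220) is centred at (0.6689, 0.1144) with radius 30 mm, and the fingers are clear of the green cup. I descend.

>>> {"fn": "move_arm", "kwargs": {"commands": [[0.0005, -0.0007, -0.015, 0], [0.0005, -0.0007, -0.035, 0], [0.0005, -0.0007, -0.06, 0], [0.0005, -0.0007, -0.08, 0], [0.0005, -0.0007, -0.095, 0], [0.0005, -0.0007, -0.102, 0], [0.0005, -0.0007, -0.103, 0], [0.0005, -0.0007, -0.103, 0]]}}

```text
time_s: 23.58
tcp_pos: [0.6681, 0.1153, 0.0301]
ee_rot: [-1.582, 0.003, 1.48]
wrist_force: [-0.1, -1.0, 0.2]
finger_gap: 0.0854
```

>>> {"fn": "move_arm", "kwargs": {"commands": [[0, 0, 0, 0], [0, 0, 0, 0], [0, 0, 0, 0], [0, 0, 0, 0], [0, 0, 0, 0]], "jaw": 0, "grip_force": 50}}

```text
time_s: 24.0
tcp_pos: [0.6692, 0.1154, 0.0323]
ee_rot: [-1.585, 0.003, 1.481]
wrist_force: [-1.6, 0.4, 5.6]
finger_gap: 0.0574
```

```bash
python3 -c "
from h import *
st=get_state();print(st['tcp_pos'],st['ee_rot'],st['finger_gap'],st['wrist_force'])"
```

```text
[0.66920866 0.11539422 0.0323284 ] [-1.58494524  0.00290012  1.48052495] 0.05742762807621338 [-1.62301446  0.36059118  5.57564396]
```

>>> {"fn": "move_arm", "kwargs": {"commands": [[0, 0, 0.006, 0], [0, 0, 0.018, 0], [0, 0, 0.035, 0], [0, 0, 0.06, 0], [-0.005, 0, 0.08, 0], [-0.012, -0.01, 0.095, 0], [-0.022, -0.03, 0.1, 0], [-0.032, -0.055, 0.1, 0], [-0.042, -0.085, 0.1, 0], [-0.053, -0.115, 0.1, 0]]}}

```text
time_s: 24.83
tcp_pos: [0.616, -0.0003, 0.1336]
ee_rot: [-1.586, 0.003, 1.482]
wrist_force: [0.6, -0.9, -4.5]
finger_gap: 0.0575
```

>>> {"fn": "move_arm", "kwargs": {"commands": [[-0.012, -0.03, 0, 0.02], [-0.024, -0.06, 0, 0.04], [-0.036, -0.095, 0, 0.06], [-0.048, -0.13, 0, 0.08], [-0.06, -0.165, 0, 0.09], [-0.072, -0.2, 0, 0.1], [-0.083, -0.23, 0, 0.1], [-0.091, -0.255, 0, 0.1], [-0.096, -0.268, 0, 0.1], [-0.097, -0.27, 0, 0.1]]}}

```text
time_s: 25.67
tcp_pos: [0.5182, -0.2731, 0.1343]
ee_rot: [-1.587, 0.004, 1.578]
wrist_force: [-0.2, 0.6, -4.1]
finger_gap: 0.0575
```

```bash
python3 -c "
from h import *
s=snapshot('wrist');save(s,'w15.png')
s=snapshot('scene');save(s,'sc15.png')
st=get_state();print(st['tcp_pos'],st['ee_rot'],st['finger_gap'],st['wrist_force'])"
```

```text
[ 0.51892019 -0.27030339  0.13398536] [-1.58672884  0.00225985  1.58077288] 0.057415870295780116 [ 0.41165435  0.49277509 -3.21062992]
```

View pics/w15.png

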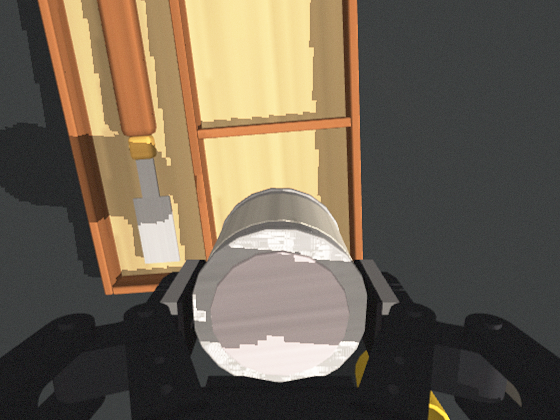

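View pics/sc15.png

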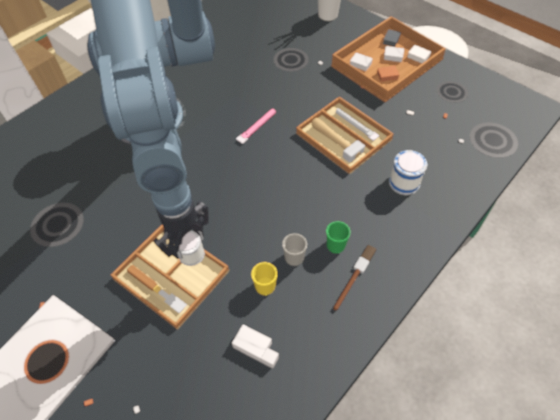

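The tin is upright in the fingers over the front-right short compartment, and all bystanders are unmoved. I lower it.

>>> {"fn": "move_arm", "kwargs": {"commands": [[0.0005, -0.002, -0.01, 0], [0.0005, -0.002, -0.03, 0], [0.0005, -0.002, -0.05, 0], [0.0005, -0.002, -0.066, 0], [0.0005, -0.002, -0.078, 0], [0.0005, -0.002, -0.086, 0], [0.0005, -0.002, -0.09, 0], [0.0005, -0.002, -0.092, 0], [0.0005, -0.002, -0.093, 0], [0.0005, -0.002, -0.093, 0]]}}

```text
time_s: 26.6
tcp_pos: [0.52, -0.2724, 0.0415]
ee_rot: [-1.588, 0.003, 1.581]
wrist_force: [0.2, -0.3, -4.2]
finger_gap: 0.0575
```

```bash
python3 -c "
from h import *
s=snapshot('wrist');save(s,'w16.png')
st=get_state();print(st['tcp_pos'],st['ee_rot'],st['finger_gap'],st['wrist_force'])"
```

```text
[ 0.52011281 -0.27258399  0.04174311] [-1.58799842  0.00309412  1.58097359] 0.057323667446215545 [-0.28650534  0.64118224 -3.38820296]
```

View pics/w16.png

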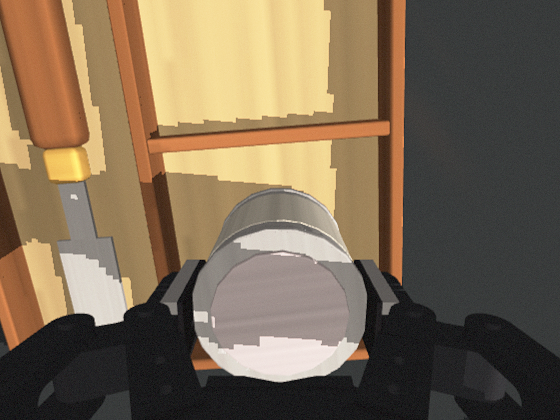

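>>> {"fn": "move_arm", "kwargs": {"commands": [[0, 0, -0.001, 0], [0, 0, -0.002, 0], [0, 0, -0.003, 0], [0, 0, -0.003, 0]]}}

```text
time_s: 26.98
tcp_pos: [0.52, -0.2726, 0.0387]
ee_rot: [-1.588, 0.003, 1.581]
wrist_force: [-0.7, 0.4, -4.4]
finger_gap: 0.0576
```

>>> {"fn": "move_arm", "kwargs": {"commands": [[0, 0, -0.0007, 0], [0, 0, -0.0014, 0], [0, 0, -0.0014, 0]]}}

```text
time_s: 27.23
tcp_pos: [0.5203, -0.2727, 0.0384]
ee_rot: [-1.589, 0.003, 1.581]
wrist_force: [-2.3, 2.1, 3.7]
finger_gap: 0.0576
```

>>> {"fn": "move_arm", "kwargs": {"commands": [[0, 0, 0, 0], [0, 0, 0, 0], [0, 0, 0, 0], [0, 0, 0.005, 0], [0, 0, 0.015, 0], [0, 0, 0.035, 0], [0, 0, 0.06, 0], [0, 0, 0.085, 0], [0.01, 0.02, 0.1, -0.06], [0.025, 0.04, 0.1, -0.14]], "jaw": 0.9}}

```text
time_s: 28.07
tcp_pos: [0.5474, -0.2347, 0.1439]
ee_rot: [-1.596, 0.007, 1.435]
wrist_force: [1.1, -0.3, -0.0]
finger_gap: 0.0769
```

```bash
python3 -c "
from obs import *
circ('tin',None,'w17.png',.066,.08)"
```

```text
wrist tin 0.81 [216. 178.] 7815 [ 0.5204 -0.2721] 0.03 bbox [ 0.4907 -0.3018] [ 0.5499 -0.2425] z [0.0704 0.0721]
[ 0.5479412  -0.2310083   0.14084628] [-1.59327236  0.00364205  1.4431676 ] 0.07699929887895135 [ 0.53208965 -0.29429891 -0.33026275]
```

View pics/w17.png

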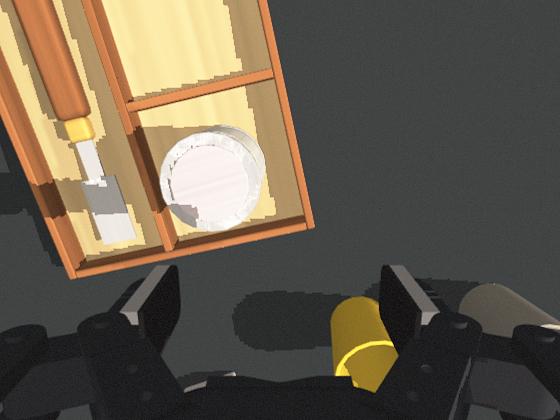

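The tin stands at (0.520, -0.272) with its top at 70.5 mm (6 + 64.5). Next is the grey cup; I turn the jaws diagonally to clear its neighbours.

>>> {"fn": "move_arm", "kwargs": {"commands": [[0.01, 0.012, 0, -0.06], [0.025, 0.03, 0, -0.13], [0.04, 0.05, 0, -0.2], [0.055, 0.07, 0, -0.28], [0.07, 0.09, 0, -0.36], [0.085, 0.11, 0, -0.44], [0.1, 0.13, 0, -0.52], [0.112, 0.145, 0, -0.6], [0.12, 0.154, 0, -0.64], [0.1215, 0.156, 0, -0.64]], "jaw": 0.9}}

```text
time_s: 29.0
tcp_pos: [0.6705, -0.0735, 0.1409]
ee_rot: [-1.593, 0.003, 0.806]
wrist_force: [0.6, 0.1, -0.5]
finger_gap: 0.0769
```

>>> {"fn": "move_arm", "kwargs": {"commands": [[0, 0, 0, 0], [0, 0, 0, 0]]}}

```text
time_s: 29.17
tcp_pos: [0.6701, -0.074, 0.1409]
ee_rot: [-1.593, 0.004, 0.807]
wrist_force: [-0.1, -1.0, -0.9]
finger_gap: 0.0768
```

```bash
python3 -c "
from obs import *
circ('cup',None,'w18.png',.062,.078)"
```

```text
wrist cup 0.95 [190. 312.] 764 [ 0.6769 -0.1771] 0.0267 bbox [ 0.6625 -0.2005] [ 0.6981 -0.1534] z [0.0694 0.0714]
wrist cup 0.88 [462. 175.] 2942 [0.7282 0.0235] 0.0304 bbox [ 0.6985 -0.0067] [0.7585 0.0525] z [0.0695 0.0714]
wrist cup 0.71 [278. 218.] 2188 [ 0.6703 -0.0755] 0.03 bbox [ 0.6408 -0.1045] [ 0.6999 -0.0461] z [0.07   0.0715]
[ 0.66984709 -0.07444316  0.14099769] [-1.5932974   0.00377071  0.8052529 ] 0.07664248215444015 [-0.34998992 -0.4304692   0.67864881]
```

View pics/w18.png

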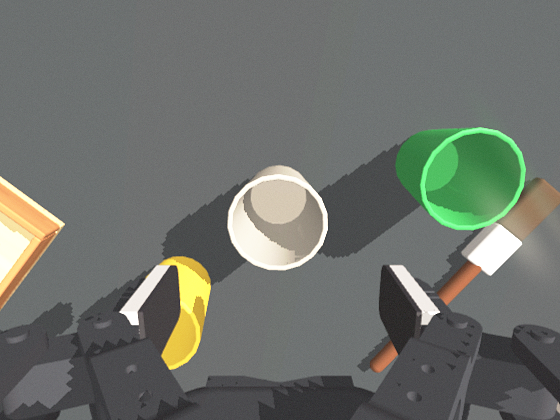

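The grey cup (278,222) is centred at (0.6703, -0.0755) and the rim at 70 mm. The fingers pass clear of the yellow and green cups. I descend.

>>> {"fn": "move_arm", "kwargs": {"commands": [[0.0005, -0.001, -0.015, 0], [0.0005, -0.001, -0.035, 0], [0.0005, -0.001, -0.06, 0], [0.0005, -0.001, -0.08, 0], [0.0005, -0.001, -0.095, 0], [0.0005, -0.001, -0.102, 0], [0.0005, -0.001, -0.104, 0], [0.0005, -0.001, -0.104, 0]]}}

```text
time_s: 29.93
tcp_pos: [0.67, -0.076, 0.037]
ee_rot: [-1.593, 0.004, 0.805]
wrist_force: [-1.1, 0.1, 0.5]
finger_gap: 0.0772
```

>>> {"fn": "move_arm", "kwargs": {"commands": [[0, 0, 0, 0], [0, 0, 0, 0], [0, 0, 0, 0], [0, 0, 0, 0], [0, 0, 0, 0]], "jaw": 0.3, "grip_force": 20}}

```text
time_s: 30.35
tcp_pos: [0.6713, -0.0765, 0.0389]
ee_rot: [-1.596, 0.003, 0.805]
wrist_force: [-1.3, -1.6, 6.0]
finger_gap: 0.0581
```

```bash
python3 -c "
from h import *
s=snapshot('wrist');save(s,'w19.png')
st=get_state();print(st['tcp_pos'],st['ee_rot'],st['finger_gap'],st['wrist_force'])"
```

```text
[ 0.67133807 -0.07652501  0.03890696] [-1.59605321  0.00278247  0.80458883] 0.058077586661865584 [-1.69892946 -0.07131187  6.69329303]
```

View pics/w19.png

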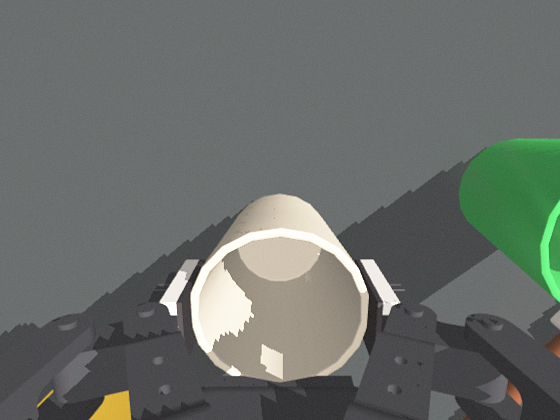

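>>> {"fn": "move_arm", "kwargs": {"commands": [[0, 0, 0.006, 0], [0, 0, 0.018, 0], [0, 0, 0.035, 0], [0, 0, 0.055, 0], [0, 0, 0.075, 0], [-0.008, -0.004, 0.09, 0], [-0.022, -0.014, 0.1, 0], [-0.04, -0.028, 0.1, 0], [-0.06, -0.044, 0.1, 0], [-0.08, -0.06, 0.1, 0]]}}

```text
time_s: 31.23
tcp_pos: [0.5901, -0.137, 0.1394]
ee_rot: [-1.596, 0.003, 0.805]
wrist_force: [0.0, -0.2, -0.5]
finger_gap: 0.0577
```

>>> {"fn": "move_arm", "kwargs": {"commands": [[-0.02, -0.016, 0, 0], [-0.045, -0.036, 0, 0], [-0.07, -0.056, 0, 0], [-0.095, -0.076, 0, 0], [-0.12, -0.096, 0, 0], [-0.143, -0.116, 0, 0], [-0.16, -0.13, 0, 0], [-0.17, -0.14, 0, 0], [-0.177, -0.145, 0, 0], [-0.178, -0.146, 0, 0]]}}

```text
time_s: 32.07
tcp_pos: [0.4107, -0.2835, 0.1396]
ee_rot: [-1.596, 0.003, 0.803]
wrist_force: [0.4, 0.7, -0.8]
finger_gap: 0.0578
```

```bash
python3 -c "
from h import *
s=snapshot('wrist');save(s,'w20.png')
s=snapshot('side');save(s,'side20.png')
st=get_state();print(st['tcp_pos'],st['ee_rot'],st['finger_gap'],st['wrist_force'])"
```

```text
[ 0.41206494 -0.28274238  0.13953134] [-1.59652853  0.00226069  0.80501603] 0.057994662873344954 [-0.06970132 -0.65369647 -0.20470734]
```

View pics/w20.png

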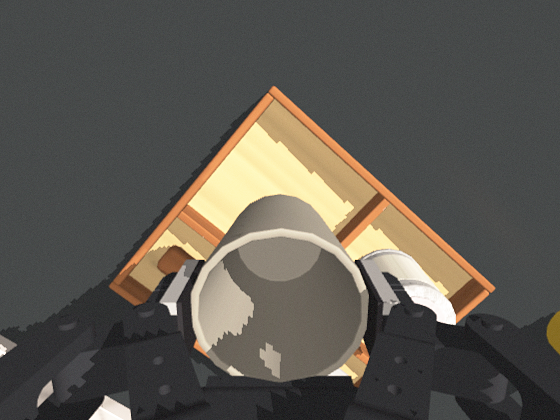

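View pics/side20.png

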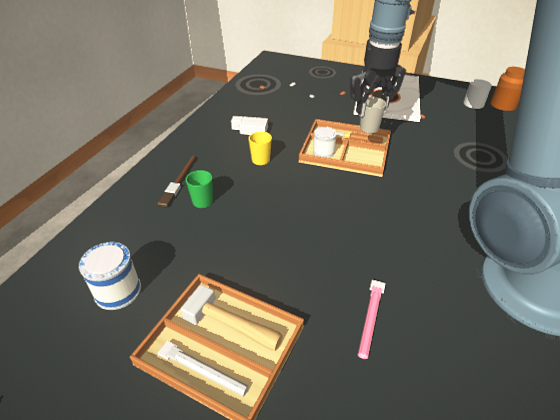

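The cup is held upright and the tin, tools and bystanders are in place. I lower it to just above the floor.

>>> {"fn": "move_arm", "kwargs": {"commands": [[0.001, 0.001, -0.01, 0], [0.001, 0.001, -0.03, 0], [0.001, 0.001, -0.05, 0], [0.001, 0.001, -0.066, 0], [0.001, 0.001, -0.078, 0], [0.001, 0.001, -0.086, 0], [0.001, 0.001, -0.09, 0], [0.001, 0.001, -0.091, 0], [0.001, 0.001, -0.091, 0]]}}

```text
time_s: 32.92
tcp_pos: [0.4134, -0.2815, 0.0485]
ee_rot: [-1.597, 0.002, 0.806]
wrist_force: [-0.1, -0.3, -0.3]
finger_gap: 0.058
```

```bash
python3 -c "
from h import *
s=snapshot('wrist');save(s,'w21.png')
s=snapshot('scene');cv2.imwrite('pics/sc21.png',cv2.resize(s['frame'][190:340,80:260,::-1],(720,600)))
st=get_state();print(st['tcp_pos'],st['ee_rot'],st['finger_gap'],st['wrist_force'])"
```

```text
[ 0.41375343 -0.28212427  0.04920388] [-1.59795287  0.0021614   0.80530905] 0.05780127840284823 [-0.05843694  0.33246136 -0.03455245]
```

View pics/w21.png

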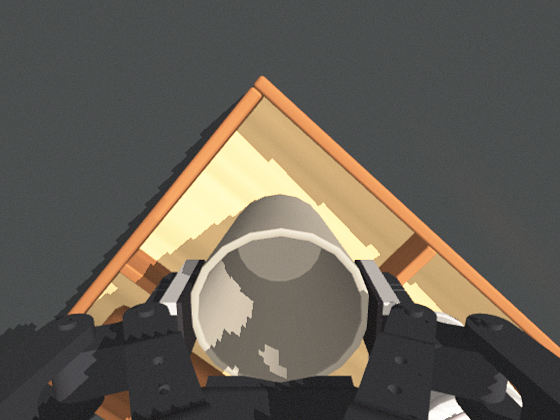

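View pics/sc21.png

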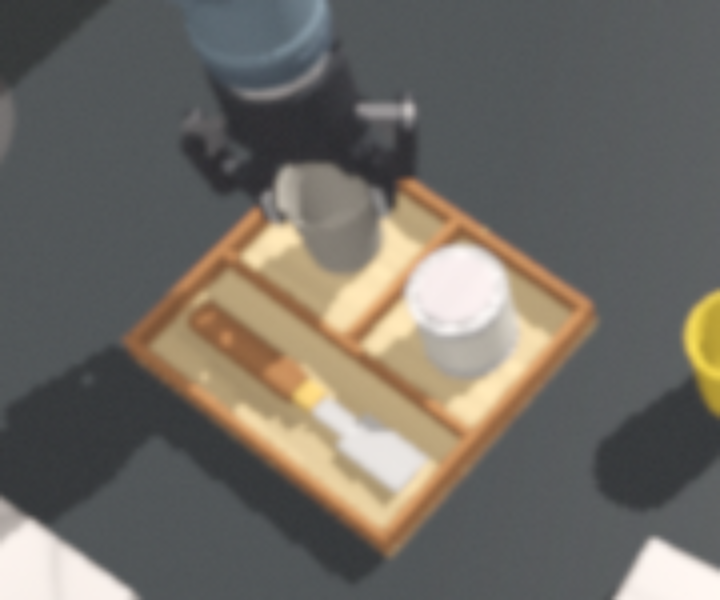

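The cup's foot is inside the remaining short compartment. I lower to contact.

>>> {"fn": "move_arm", "kwargs": {"commands": [[0, 0, -0.001, 0], [0, 0, -0.002, 0], [0, 0, -0.003, 0], [0, 0, -0.0035, 0], [0, 0, -0.0035, 0]]}}

```text
time_s: 33.43
tcp_pos: [0.4137, -0.2821, 0.0457]
ee_rot: [-1.598, 0.002, 0.805]
wrist_force: [-0.8, -0.4, -1.1]
finger_gap: 0.058
```

>>> {"fn": "move_arm", "kwargs": {"commands": [[0, 0, -0.0008, 0], [0, 0, -0.0015, 0], [0, 0, -0.0015, 0]]}}

```text
time_s: 33.68
tcp_pos: [0.4141, -0.2825, 0.0449]
ee_rot: [-1.599, 0.002, 0.805]
wrist_force: [-1.1, -0.1, 5.3]
finger_gap: 0.0578
```

>>> {"fn": "move_arm", "kwargs": {"commands": [[0, 0, 0, 0], [0, 0, 0, 0], [0, 0, 0, 0], [0, 0, 0.004, 0], [0, 0, 0.012, 0], [0, 0, 0.03, 0], [0, 0, 0.055, 0], [0, 0, 0.085, 0], [0, 0.01, 0.11, 0], [0, 0.02, 0.12, 0]], "jaw": 0.88}}

```text
time_s: 34.52
tcp_pos: [0.4159, -0.264, 0.1693]
ee_rot: [-1.606, 0.002, 0.804]
wrist_force: [0.7, -0.3, -0.2]
finger_gap: 0.0752
```

>>> {"fn": "move_arm", "kwargs": {"commands": [[0.01, 0.02, 0.01, 0.1], [0.02, 0.04, 0.02, 0.2], [0.03, 0.06, 0.03, 0.3], [0.04, 0.08, 0.05, 0.4], [0.05, 0.1, 0.07, 0.5], [0.06, 0.12, 0.08, 0.6], [0.06, 0.12, 0.08, 0.7], [0.06, 0.12, 0.08, 0.75], [0.06, 0.12, 0.08, 0.75]]}}

```text
time_s: 35.27
tcp_pos: [0.4758, -0.1431, 0.2492]
ee_rot: [-1.605, 0.001, 1.556]
wrist_force: [-0.0, -0.0, -0.1]
finger_gap: 0.0752
```

```bash
cat > chk.py <<'E'
from obs import *
def rel(p,q):
    c,s=np.cos(q[2]),np.sin(q[2]);d=np.array(p)-q[:2];return (np.array([[c,s],[-s,c]])@d).round(4)
T3=np.array([.4695,-.3159,.0878]);T2=np.array([.513,.3374,3.0505])
for cam in ['wrist','scene','side']:
    s=snapshot(cam);save(s,'end_'+cam+'.png');W=cloud(s)
    for t,T,z0 in [('tin',T3,.064),('cup',T3,.068),('knife',T3,.011),('hammer',T2,.012),('chisel',T2,.011)]:
        for d in masks_of(cam,t):
            Q=W[cv2.erode(d['mask'].astype(np.uint8),np.ones((2,2)))>0];Q=Q[~np.isnan(Q[:,0])];Q=Q[(Q[:,2]>z0)&(Q[:,2]<.09)]
            if len(Q)<20: continue
            if t in('tin','cup'): c,r=cv2.minEnclosingCircle(Q[:,:2].astype(np.float32));e=r
            else:
                r=cv2.minAreaRect((Q[:,:2]*1000).astype(np.float32));c=np.array(r[0])/1000;e=(np.round(r[1],1),round(r[2],1))
            print(cam,t,round(d['conf'],2),np.round(c,4),e,'rel',rel(c,T),'ztop',np.percentile(Q[:,2],[50,96]).round(4))
    for t in ['big_tin','brush','offcut']:
        for d in masks_of(cam,t)[:1]:
            Q=W[d['mask']];Q=Q[~np.isnan(Q[:,0])];print(cam,t,round(d['conf'],2),np.median(Q,0).round(3) if len(Q) else '')
st=get_state();print(st['time_s'],st['tcp_pos'],st['ee_rot'],st['finger_gap'],st['wrist_force'])
E
python3 chk.py
```

```text
wrist tin 0.61 [ 0.5206 -0.2716] 0.030376214534044266 rel [0.0548 0.0396] ztop [0.0704 0.0721]
wrist cup 0.85 [ 0.4136 -0.2806] 0.029806651175022125 rel [-0.0526  0.0401] ztop [0.0755 0.0776]
wrist cup 0.76 [ 0.6671 -0.1829] 0.029667457565665245 rel [0.2085 0.1151] ztop [0.0704 0.0716]
wrist cup 0.39 [0.7273 0.0499] 0.008759467862546444 rel [0.2889 0.3418] ztop [0.0704 0.0711]
wrist knife 0.95 [ 0.4737 -0.3683] (array([185.1,  27.4]), 5.0) rel [-0.0004 -0.0526] ztop [0.0198 0.0236]
wrist brush 0.69 [ 0.514 -0.265  0.069]
scene tin 0.76 [ 0.521  -0.2725] 0.03001069650053978 rel [0.0551 0.0388] ztop [0.0712 0.0756]
scene cup 0.66 [ 0.4144 -0.2823] 0.03033703938126564 rel [-0.052   0.0383] ztop [0.074  0.0798]
scene cup 0.63 [ 0.6705 -0.1849] 0.028609473258256912 rel [0.2117 0.1128] ztop [0.0711 0.0757]
scene cup 0.58 [0.7293 0.0214] 0.029913173988461494 rel [0.2884 0.3132] ztop [0.0708 0.0743]
scene knife 0.79 [ 0.4759 -0.3695] (array([177.9,  25.4]), 5.7) rel [ 0.0017 -0.054 ] ztop [0.0201 0.0271]
scene hammer 0.83 [0.5124 0.2861] (array([177.9,  59.7]), 1.4) rel [-0.0041  0.0511] zto
[... 707 characters left out ...]
 [0.0726 0.0763]
side knife 0.43 [ 0.4446 -0.3376] (array([114.3,  81.4]), 60.2) rel [-0.0267 -0.0195] ztop [0.0188 0.074 ]
side hammer 0.67 [0.505  0.3055] (array([ 60.5, 174.8]), 81.4) rel [0.0051 0.0325] ztop [0.0331 0.0386]
side chisel 0.68 [0.2868 0.1951] (array([ 22.2, 155.5]), 2.1) rel [0.2124 0.1623] ztop [0.0145 0.0169]
side chisel 0.59 [0.5152 0.3952] (array([ 24.2, 158.1]), 82.9) rel [ 0.0031 -0.0578] ztop [0.0197 0.0229]
side big_tin 0.83 [0.727 0.326 0.082]
side brush 0.82 [0.812 0.014 0.01 ]
side offcut 0.75 [0.512 0.394 0.019]
36.6167 [ 0.47589676 -0.14397326  0.24924833] [-1.60557941e+00  1.56464024e-03  1.55426594e+00] 0.0750373309327794 [ 0.82833029 -0.62464332 -0.17792569]
```

View pics/end_wrist.png

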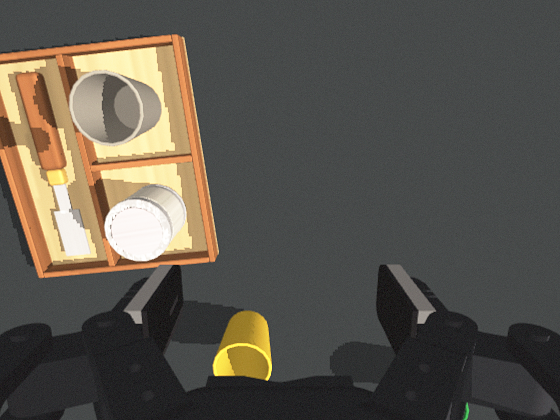

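View pics/end_scene.png

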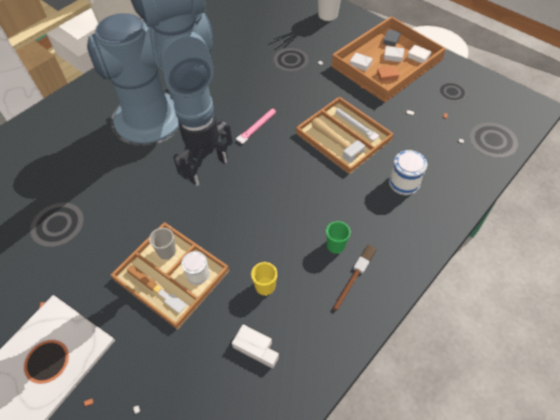

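tray_three is fine, but the two views disagree on the hammer's exact pose (tray y 33 against 51 mm). I look at it from the wrist before handing in.

>>> {"fn": "move_arm", "kwargs": {"commands": [[0, 0.02, 0, 0], [0, 0.055, 0, 0], [0, 0.095, 0, 0], [0, 0.135, 0, 0], [0, 0.175, 0, 0], [0, 0.215, 0, 0], [0, 0.255, 0, 0], [0, 0.295, 0, 0], [0, 0.335, 0, 0], [0, 0.37, 0, 0]]}}

```text
time_s: 37.45
tcp_pos: [0.4755, 0.2286, 0.2494]
ee_rot: [-1.606, 0.001, 1.555]
wrist_force: [0.2, 0.6, 0.1]
finger_gap: 0.0752
```

>>> {"fn": "move_arm", "kwargs": {"commands": [[0.01, 0.02, 0, 0], [0.02, 0.04, 0, 0], [0.02, 0.05, 0, 0], [0.02, 0.05, 0, 0], [0.02, 0.05, 0, 0]]}}

```text
time_s: 37.87
tcp_pos: [0.495, 0.2783, 0.2491]
ee_rot: [-1.605, 0.002, 1.556]
wrist_force: [0.5, -0.5, -0.4]
finger_gap: 0.075
```

```bash
python3 - <<'E'
from h import *
from fit import dist
from scipy.optimize import least_squares
s=snapshot('wrist');save(s,'w22.png');W0=cloud(s)
W=W0.reshape(-1,3);W=W[~np.isnan(W[:,0])]
m=(np.hypot(W[:,0]-.513,W[:,1]-.338)<.165)&(W[:,2]>.0235)&(W[:,2]<.030)
def f(q):
    c,sn=np.cos(q[2]),np.sin(q[2]);return np.maximum(dist((W[m][:,:2]-q[:2])@np.array([[c,sn],[-sn,c]]).T,2)-.0025,0)
r=least_squares(f,[.513,.337,3.05],loss='soft_l1',f_scale=.0005);q=np.array([.513,.3374,3.0505]);print(m.sum(),r.x)
for t in ['hammer','chisel']:
    d=masks_of('wrist',t)[0]
    Q=W0[cv2.erode(d['mask'].astype(np.uint8),np.ones((3,3)))>0];Q=Q[~np.isnan(Q[:,0])];Q=Q[Q[:,2]>.011]
    c,sn=np.cos(q[2]),np.sin(q[2]);L=(Q[:,:2]-q[:2])@np.array([[c,sn],[-sn,c]]).T
    print(t,d['conf'],'tray x',L[:,0].min().round(4),L[:,0].max().round(4),'y',L[:,1].min().round(4),L[:,1].max().round(4),'z',np.percentile(Q[:,2],[50,97]).round(4))
    for x in (-.08,-.06,-.03,0,.03,.06,.08):
        R=L[abs(L[:,0]-x)<.005]
        if len(R)>3: print('  ',x,((R[:,1].min()+R[:,1].max())/2).round(4),np.ptp(R[:,1]).round(4))
E
```

```text
7142 [0.51315665 0.33783683 3.05301812]
hammer 0.66 tray x -0.0871 0.0893 y 0.0094 0.0685 z [0.035  0.0394]
   -0.08 0.039 0.0587
   -0.06 0.039 0.0588
   -0.03 0.0383 0.0192
   0 0.0377 0.0215
   0.03 0.0377 0.0231
   0.06 0.0372 0.0269
   0.08 0.0369 0.0283
chisel 0.98 tray x -0.0787 0.0793 y -0.0655 -0.041 z [0.0207 0.0237]
   -0.08 -0.0534 0.0235
   -0.06 -0.0532 0.0243
   -0.03 -0.0529 0.0142
   0 -0.0529 0.0143
   0.03 -0.0533 0.015
   0.06 -0.053 0.0147
   0.08 -0.0528 0.0149
```

View pics/w22.png

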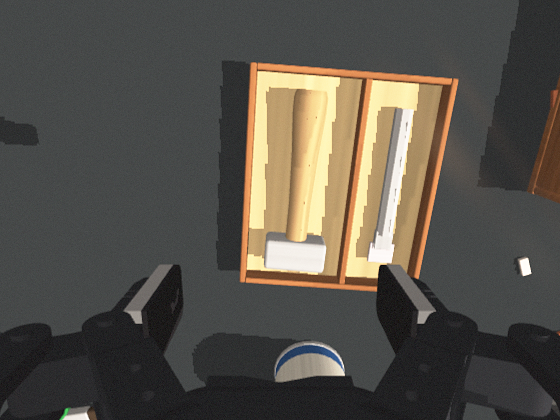

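The hammer and chisel are centred and aligned in their compartments (tray y 38 and -53 mm), and the arm is clear. I hand in.

```bash
python3 -c "
from bench import *
print(finish_job())"
```

```text
the job is handed in; nothing more can be done
None
```

Both kits are made up and handed in at about 38 s of the 115 s allowed; the hand-in reports no verdict. The positions below are in each tray's own frame, measured from the wrist camera at the end.

| Item | Tray and compartment | Centre x, y (mm) | Top height (mm) |
|---|---|---|---|
| Knife | tray_three, narrow | (0, -53) | about 22 |
| Tin | tray_three, short, +x side | (55, 40) | about 70 |
| Cup | tray_three, short, -x side | (-53, 40) | about 76 |
| Hammer | tray_two, wide | (1, 38) | about 38 |
| Chisel | tray_two, narrow | (0, -53) | about 22 |

The tops fit each item resting on its 6 mm tray floor. The tools lie within about 2 degrees of the tray axes, and the tin and cup stand upright.

**Bystanders:** the large tin and offcut read within a few millimetres of their start, and nothing touched them or the brush. The brush median shifted about 9–11 mm in y between pictures. I put that down to the visible part of its outline changing, but did not check further.

**What went wrong or disagreed:**
- The first chisel grip closed on its upper chamfer (13 mm gap), so I opened and gripped again lower before lifting.
- In the final check, the scene and side cameras disagreed on the hammer's y (51 against 33 mm). A closer wrist look settled it at 38 mm.
- In one side picture the networks mislabelled the chisel as the offcut, and in one wrist picture the tin as the brush. I disregarded both.
- The side-camera knife outline included the tin or cup, so I did not use it.

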